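Tip used sample tubes through the sprung flap of a waste bin

ROBOT

A 6-joint arm with a two-finger parallel gripper is mounted at the origin on the work surface. World frame = base frame: x ahead of the robot, y to its left, z up, the work surface at z = 0. Lengths are in m, angles in rad, forces in N, time in s.
With the tool pointing down it reaches from about 0.35 to 0.775 m from the base axis. Payload 5.5 kg.
Tool frame: the origin (TCP) lies midway between the tips of the shut fingers; the grasp point (between the pads) lies 19 mm behind it; z points along the fingers, y is the direction in which the jaws open and shut (so a half turn about z gives the same grasp; the last joint's range is limited). The gripper opens to 85 mm and grips with 20 to 120 N. Pads are 22 mm wide; open, the fingers measure 114 mm over their backs; the gripper's body (76 mm by 85 mm) begins 54 mm behind the grasp point. The pads swing forward as they close: fully open they stand 13 mm farther back than shut.
Start: joints at [0.978, 0.313, 0.046, 1.304, 0, 1.431], TCP at [0.252, 0.517, 0.202] pointing down, gripper open.
Joint ranges: [-2.76, 2.76], [-0.86, 1.69], [-1.03, 1.26], [-2.2, 2.34], [-1.47, 1.5], [-3.14, 3.14]. Speed limits (rad/s): [2.57, 2.57, 3.14, 3.14, 3.14, 3.14].

INTERFACE

Orientations are given as a rotation vector (axis times angle).
In Python, from rig import * gives the robot as it stands. The module is installed in compiled form; this text tells all that it offers.
- The arm moves only by the shell command python3 -m handwheel 'ROWS' [FORCE]. ROWS is JSON, a list of rows, each an object with "rotation": the turn, a rotation vector about the world's x, y, z in degrees, a list of three; "xyz": the shift along the world's x, y, z in m, a list of three; "gripper": the opening, from -1 (shut) to 1 (fully open), so that 0 is half open. A call has 1 to 10 rows; each row shifts and turns the commanded pose from where the row before left it; what a row does not reach is not made up. A row lasts 1/10 s, in which the tool goes at most 50 mm and 8.59 degrees, less where a joint would pass 70% of its speed; a pose out of reach is approached as far as the arm can. A call is refused whole if a number of a shift passes 0.05 or a number of a turn 8.59, either way. A call with a gripper value outside its range is refused whole. The fingers move at their own pace and stop on an object; FORCE is the grip in N (left out, the last holds). Time passes only in rows, so rows that do not move let the fingers close. It gives the time, the measured TCP pose, the force and the opening at its end, in the units of the state.
- state(): the state, without advancing time (a new reading comes with each control period).
- capture(name): name is "scene" or "top" or "wrist"; returns the picture (384x512x3 uint8, blue, green, red); there is no depth.
- camera_info(name): a dict with "fx", "fy", "cx", "cy" (pixels), "dist_coeffs" ([k1, k2, p1, p2, k3] as OpenCV has them; the pictures are not rectified), "camera_from_world" (4x4, takes a point from world to camera coordinates). Camera axes: x right, y up, looking along -z (the intrinsics and any distortion apply to the point x, -y, -z); pixel columns grow to the right and rows downward; lengths in m; the calibration is good to about 2 mm. A picture is of the moment at which its call begins: read the wrist's pose just before it. camera_info takes no time and is no camera call; for the wrist camera it gives the pose at the moment of the call.
- finish_job(): hands the job in, once; it reports no verdict.
The state is a dict: "time_s": time; "joint_positions": joint angles; "joint_velocities": joint speeds; "joint_efforts": joint torques, N m; "eef_pos": TCP position; "eef_rot": TCP orientation; "contact_force": force on the tool from outside, world axes, zero at the start; "wrist_torque": the same for the moment, N m; "grip_width": finger opening in m.
Only numpy, scipy, OpenCV 4.12 (cv2) and the standard library are available. Lean on these libraries where they do the work, as an engineer would, in place of code of your own. Each camera call takes 0.05 s, during which the arm holds its last target.

TASK

Empty the scoop of used sample tubes into the yellow waste bin: take it by its handle, push the bin's sprung flap open with the nose of the scoop until you feel it come up against its stop, and keep it held wide open that way while you tip the scoop until all three tubes have slid down into the bin. The bin and tubes are dirty, so the gripper and arm must touch neither, and do not ram the bin with the scoop. Then draw the scoop out so that the flap shuts, lay it back flat and right way up on the blue bench mat and let go, leaving everything else on the bench where it stands.

Things in the scene. Friction and masses are not known exactly. Their poses are not given: they have to be found in the camera images.
- scoop_grip (a point): Grip point, mid-way along the scoop's red straight handle (78 mm long, 24 wide, 22 high). Axes: x along the scoop from handle to open nose, y across, z up. It lies 112 mm behind the pan's centre, 32 mm behind its back wall, 36 mm above the pan's underside.
- scoop_mid (a point): Centre of the scoop's pan, half-way up (21.5 mm above its underside); axes as scoop_grip. Steel pan 160 mm long, 72 wide, 43 high outside, open on top and at the nose (+x end, 80 mm from here), with 3 mm floor, sides and back wall. 170 to 260 g.
- tube1_mid (a point): Centre of a used amber tube with white cap, 100 mm long, 18 mm across, 28 g, x along it towards the cap. Lies loose along the pan's floor beside the other two. Sliding friction on the pan about 0.6, unsure by a quarter: they stay put below 20 degrees of slope and all slide above 38.
- tube2_mid (a point): The same, red cap.
- tube3_mid (a point): The same, green cap.
- bin: Yellow bench-top waste bin, fixed, hollow, 4 mm shell, 240 mm deep, 210 wide, 270 high at the back. Origin at the centre of its underside; x from low front to high back, y across, z up. Front upright to z = 120 mm (at x = -120), then a face slopes back and up at 45 degrees to z = 270 (at x = 30). In this face is the opening with the flap.
- opening (a point): Centre of the bin's opening (114 mm wide, 105 mm along the slope), at x = -51, z = 189 mm in the bin's frame. Its lower edge (sill) is at x = -88, z = 152 mm, its upper edge with the flap's hinge at x = -14, z = 226 mm. Axes as the bin; inward normal of the face (0.71, 0, -0.71).
- flap (a joint): Angle of the light grey flap, 102 mm long, 110 wide, hinged along the opening's upper edge, swinging down into the bin: 0 shut, 1.15 rad at its stop. A spring shuts it: 0.10 N m at 0, 0.19 at the stop, 1 to 6 N at the scoop's nose, more the nearer it bears to the hinge. Tubes pass freely under it only when it is near its stop.
- mat: Blue bench mat, fixed, 280 x 160 x 3 mm, on which the scoop starts lying along it. Origin at the centre of its underside, x along its length.
- beaker: Glass beaker, 72 mm across, 95 mm high; origin at the centre of its underside. Leave alone.
- flask: Green conical flask, 84 mm across, 128 mm high; origin under its centre. Leave alone.
- reagent: Amber reagent bottle, 68 mm across, 140 mm high; origin under its centre. Leave alone.
- washbottle: White wash bottle with red bent spout, 68 mm across, 195 mm high; origin under its centre. Leave alone.
- tipbox: Pipette tip box, blue with pale lid, 124 x 88 x 82 mm; origin under its centre. Leave alone.
- tuberack: Orange rack of clean tubes, 60 x 200 mm, 104 mm high; origin under its centre. Leave alone.
Mind the look-alikes: they are no part of the job. Leave any turquoise look-alike of the part that bears scoop_grip alone.

How it is judged:
On the way, in this order (a step that is already met when the one before it is completed fails the run):
1. the nose of the scoop holds the flap open wide (over 0.95 rad) (value of joint flap above 0.95 rad and contact force between scoop and bin above 0.3 N), for 0.2 s.
2. all three tubes are down in the bin while the scoop still holds the flap open (all of step 1 and x of tube1_mid in the frame of bin between -0.12 and 0.12 m and y of tube1_mid in the frame of bin between -0.105 and 0.105 m and z of each of tube1_mid, tube2_mid, tube3_mid in the frame of bin below 0.125 m and x of tube2_mid in the frame of bin between -0.12 and 0.12 m and y of tube2_mid in the frame of bin between -0.105 and 0.105 m and x of tube3_mid in the frame of bin between -0.12 and 0.12 m and y of tube3_mid in the frame of bin between -0.105 and 0.105 m), for 0.1 s.
At the end, for the whole second after the job is handed in: All three tubes lie inside the bin, below its opening; the flap is shut (under 0.05 rad); the scoop lies flat (within 0.08 rad), right way up and still on the mat, its pan's centre within 90 mm of the mat's centre, released (x of tube1_mid in the frame of bin between -0.12 and 0.12 m and y of tube1_mid in the frame of bin between -0.105 and 0.105 m and z of each of tube1_mid, tube2_mid, tube3_mid in the frame of bin below 0.125 m and x of tube2_mid in the frame of bin between -0.12 and 0.12 m and y of tube2_mid in the frame of bin between -0.105 and 0.105 m and x of tube3_mid in the frame of bin between -0.12 and 0.12 m and y of tube3_mid in the frame of bin between -0.105 and 0.105 m and value of joint flap below 0.05 rad and horizontal distance between scoop_mid and mat below 0.09 m and height (world z) of scoop_mid between 0.018 and 0.032 m and angle between scoop_mid's own z axis and vertical below 0.08 rad and linear speed of scoop below 0.01 m/s); the robot touches nothing.
It fails at once if the gripper or arm touches the bin or its flap (contact force between any of the arm, the fingers and bin above 0.5 N).
It fails at once if the gripper or arm touches a tube (contact force between any of the arm, the fingers and tube1 above 0.3 N or contact force between any of the arm, the fingers and tube2 above 0.3 N or contact force between any of the arm, the fingers and tube3 above 0.3 N).
It fails at once if the scoop rams the bin (over 25 N) (contact force between scoop and bin above 25 N).
It fails at once if a bystander is moved by more than 30 mm (distance of any of beaker, flask, reagent, washbottle, tipbox, tuberack from where it was at the start of the episode above 0.03 m).
It also fails if it takes over 54 s, if anything falls off the work surface, if the arm or the gripper's body presses on something with over 40 N, if the wrist force passes 120 N, or if a joint passes its speed limit or range.

## Working session

There is one attempt and no reset: what is moved stays moved. The work goes in short steps, Python scripts to look and compute and a shell command to move; the robot and the scene stay as the last step left them, time stands still between calls to the robot, and variables do not carry over. Pictures are saved under pics/ and viewed, and the job is handed in when it is done.

```bash
mkdir -p pics; python3 - <<'E'
from rig import *
import cv2
for n in ("scene","top"):
    cv2.imwrite(f"pics/{n}0.png",capture(n)); 
    c=camera_info(n); print(n,c)
print(state())
E
```

```text
scene {'fx': 363.438942406255, 'fy': 363.438942406255, 'cx': 253.29861346958262, 'cy': 196.13779630323262, 'dist_coeffs': array([-0.03744695,  0.        ,  0.        ,  0.        ,  0.        ]), 'camera_from_world': array([[ 0.62126674,  0.78358332,  0.00498169, -0.35681761],
       [-0.68471774,  0.53976748,  0.48970673,  0.28095986],
       [ 0.38103707, -0.30764956,  0.87187298, -1.21343642],
       [ 0.        ,  0.        ,  0.        ,  1.        ]])}
top {'fx': 429.69344664091375, 'fy': 429.69344664091375, 'cx': 249.98750560843988, 'cy': 190.38736243266226, 'dist_coeffs': array([-0.00959758,  0.        ,  0.        ,  0.        ,  0.        ]), 'camera_from_world': array([[-0.01691231, -0.99965979,  0.01985648,  0.03697713],
       [ 0.98979433, -0.01392839,  0.14182099, -0.55298074],
       [-0.14149617,  0.02205235,  0.98969315, -1.12952603],
       [ 0.        ,  0.        ,  0.        ,  1.        ]])}
{'time_s': 0.1, 'joint_positions': array([9.78404131e-01, 3.13959585e-01, 4.51156618e-02, 1.30359540e+00,
       2.17646028e-05, 1.43121980e+00]), 'joint_velocities': array([ 0.00162898, -0.00292514,  0.00174102,  0.00024601, -0.00054871,
        0.00026219]), 'joint_efforts': array([ 2.50285942e-03, -4.81725633e+01,  2.99244690e+01,  1.26990557e-02,
       -1.57292511e-04,  6.60315408e-06]), 'eef_pos': array([0.2512768 , 0.51664672, 0.201388  ]), 'eef_rot': array([-7.05083249e-01, -3.06082253e+00,  2.39718443e-03]), 'contact_force': array([ 0.57021495, -0.04522256, -0.81711731]), 'wrist_torque': array([-0.02041361, -0.04392736,  0.00898467]), 'grip_width': 0.08558067908689587}
```

View pics/scene0.png

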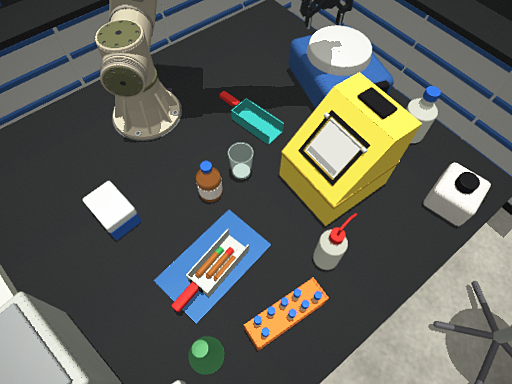

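View pics/top0.png

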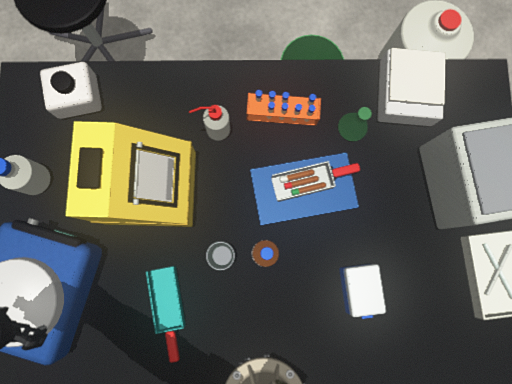

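The pictures show two scoops. The steel one with the red handle lies on the blue mat (top: pan ~(303,180), handle ~(346,170); scene: handle ~(185,298)). The turquoise one is the look-alike (top ~(165,300), handle ~(172,346); scene ~(255,120)). I take the steel one with tubes on the mat. Next, close crops.

```bash
cat > h.py <<'E'
import numpy as np, cv2
from rig import *
def ray(cam,u,v):
    c=camera_info(cam); K=np.array([[c['fx'],0,c['cx']],[0,c['fy'],c['cy']],[0,0,1]])
    p=cv2.undistortPoints(np.array([[[u,v]]],float),K,c['dist_coeffs'])[0,0]
    M=c['camera_from_world']; R=M[:3,:3]; t=M[:3,3]
    return -R.T@t, R.T@np.array([p[0],-p[1],-1.])
def atz(cam,u,v,z):
    o,d=ray(cam,u,v); return o+d*(z-o[2])/d[2]
def proj(cam,P):
    c=camera_info(cam); K=np.array([[c['fx'],0,c['cx']],[0,c['fy'],c['cy']],[0,0,1]])
    M=c['camera_from_world']; q=np.atleast_2d(P)@M[:3,:3].T+M[:3,3]; q=q*[1,-1,-1]
    return cv2.projectPoints(q,np.zeros(3),np.zeros(3),K,c['dist_coeffs'])[0][:,0]
def crop(src,dst,x0,y0,w,h,k):
    im=cv2.imread(src)[y0:y0+h,x0:x0+w]; im=cv2.resize(im,None,fx=k,fy=k,interpolation=cv2.INTER_CUBIC)
    for i in range(0,w,20): cv2.putText(im,str(x0+i),(i*k,10),0,.35,(0,255,255),1); cv2.line(im,(i*k,12),(i*k,20),(0,255,255),1)
    for i in range(0,h,20): cv2.putText(im,str(y0+i),(0,i*k+4),0,.35,(0,255,255),1); cv2.line(im,(24,i*k),(32,i*k),(0,255,255),1)
    cv2.imwrite(dst,im)
E
python3 -c "
from h import *
crop('pics/top0.png','pics/c1.png',240,140,130,90,6)
crop('pics/top0.png','pics/c2.png',60,110,140,120,5)
crop('pics/scene0.png','pics/c3.png',270,65,150,160,4)
crop('pics/scene0.png','pics/c4.png',145,200,130,125,5)"
```

```text
(no output)
```

View pics/c1.png

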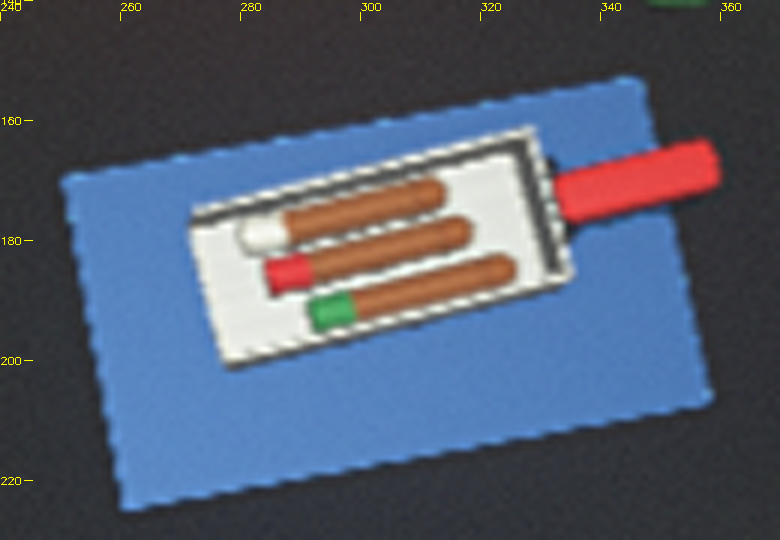

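View pics/c2.png

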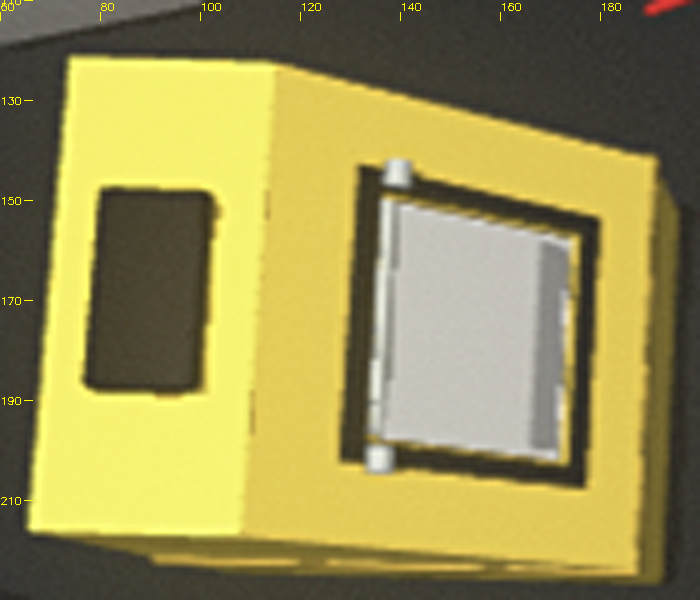

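View pics/c3.png

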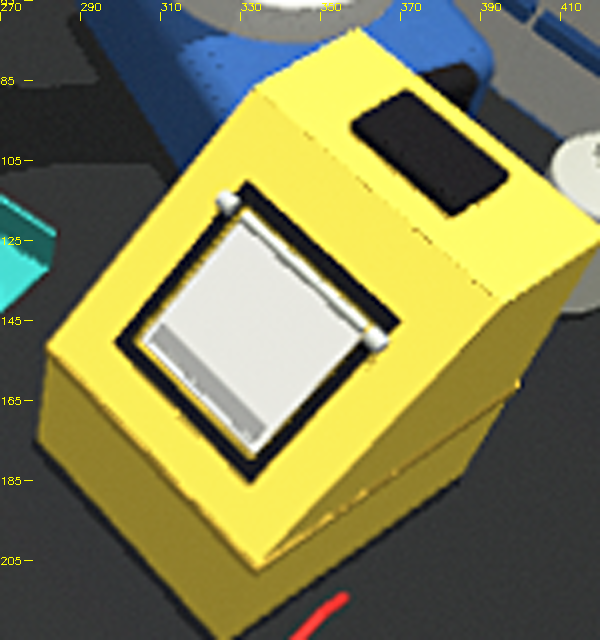

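View pics/c4.png

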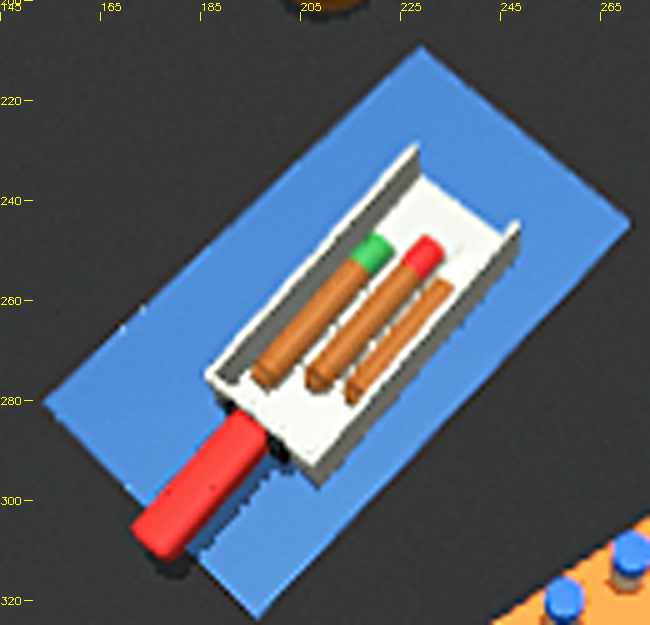

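```bash
cat > fit.py <<'E'
from h import *
from scipy.optimize import least_squares
def fit(obs,z0,x0):
    def f(p):
        c,s=np.cos(p[2]),np.sin(p[2]); R=np.array([[c,-s,0],[s,c,0],[0,0,1]]); r=[]
        for cam,L in obs.items():
            P=np.array([o[0] for o in L],float)/1000@R.T+[p[0],p[1],z0]
            r.append((proj(cam,P)-np.array([o[1] for o in L])).ravel())
        return np.concatenate(r)
    s=least_squares(f,x0); return s.x,s.fun.reshape(-1,2).round(1)
b=fit({'top':[((120,-105,270),(74,121.5)),((120,105,270),(65.5,216)),((30,-105,270),(114.5,122.5)),((30,105,270),(108.5,216.5)),((-120,-105,120),(191,141.5)),((-120,105,120),(188,224))],
 'scene':[((30,105,270),(333.7,87.5)),((30,-105,270),(395,140.5)),((120,105,270),(359,72)),((-120,105,120),(281.7,151.2)),((-120,-105,120),(334.5,208))]},0,[.5,.4,1.5])
s=fit({'top':[((-80,-36,21.5),(328.8,161.3)),((-80,36,21.5),(335.8,185.8)),((80,-36,21.5),(272,174.7)),((80,36,21.5),(278,200.8)),((-151,-12,25.5),(358,163.3)),((-151,12,25.5),(360,170.7))],
 'scene':[((80,36,21.5),(228.4,229)),((80,-36,21.5),(248.6,244.4)),((-80,36,21.5),(187,274.8)),((-80,-36,21.5),(207.6,293.6))]},.0245,[.5,-.1,1.5])
m=fit({'top':[((140,-80,3),(250.3,169.5)),((-140,-80,3),(347.2,153)),((-140,80,3),(358.7,207.2)),((140,80,3),(260.3,225))],
 'scene':[((140,80,3),(229.2,209)),((140,-80,3),(271,244.4)),((-140,-80,3),(196.6,323.6)),((-140,80,3),(153.6,280.4))]},0,[.5,-.1,1.5])
for q in (b,s,m): print(q[0],np.degrees(q[0][2]),q[1].tolist())
def T(p,l): 
    c,s=np.cos(p[2]),np.sin(p[2]); return np.array([[c,-s],[s,c]])@np.array(l)+p[:2]
print('grip',T(s[0],(-.112,0)),'open',T(b[0],(-.051,0)),'hinge',T(b[0],(-.014,0)),'sill',T(b[0],(-.088,0)))
E
python3 fit.py
python3 -c "
from h import *
for n,u,v,z in [('beaker',221,246,.09),('reagent',266,253,.14),('wash',217,113,.1),('rackL',247,108,.1),('rackR',321,112,.1),('flask',355,125,.05),('tip',365,290,.08)]: print(n,atz('top',u,v,z).round(3))"
```

```text
[0.57174795 0.30358809 1.53413273] 87.89933037098147 [[0.4, -0.5], [1.2, -0.3], [0.7, -0.5], [0.3, 0.1], [-0.2, -0.6], [-0.5, -1.2], [-0.5, -1.4], [0.7, -0.2], [-0.2, -0.4], [0.2, -0.6], [-0.4, -2.5]]
[ 0.57999928 -0.11943097  1.79273355] 102.7160662317713 [[0.2, -1.0], [0.1, -0.2], [0.5, -1.0], [1.0, -1.6], [-1.5, -0.8], [-1.1, 0.2], [-0.8, -0.9], [0.2, -0.2], [-1.7, -0.8], [-0.7, -1.3]]
[ 0.56432566 -0.12581244  1.73403283] 99.35276263269465 [[0.1, -0.8], [-0.3, -1.2], [0.1, -0.5], [0.5, -0.5], [-0.5, -0.7], [0.2, -0.6], [-0.7, -0.5], [-0.5, -0.8]]
grip [ 0.6046527  -0.22868393] open [0.56987853 0.25262237] hinge [0.57123478 0.2895975 ] sill [0.56852228 0.21564723]
beaker [0.404 0.106 0.09 ]
reagent [ 0.385 -0.006  0.14 ]
wash [0.752 0.113 0.1  ]
rackL [0.765 0.034 0.1  ]
rackR [ 0.752 -0.162  0.1  ]
flask [ 0.731 -0.265  0.05 ]
tip [ 0.286 -0.26   0.08 ]
```

Read-off: bin at (0.572, 0.304), yaw 87.9°. Scoop mid at (0.580, -0.119), yaw 102.7°, grip at (0.605, -0.229). Mat centre at (0.564, -0.126), yaw 99.4°. Fit residuals are about 1 px and the sizes agree. First I lift and travel to a point above the handle.

```bash
python3 -m handwheel '[{"rotation":[0,0,0],"xyz":[0,0,0.05],"gripper":1},{"rotation":[0,0,0],"xyz":[0,0,0.05],"gripper":1},{"rotation":[0,0,0],"xyz":[0,0,0.05],"gripper":1},{"rotation":[0,0,-5],"xyz":[0.01,-0.04,0],"gripper":1},{"rotation":[0,0,-5],"xyz":[0.01,-0.04,0],"gripper":1},{"rotation":[0,0,-5],"xyz":[0.01,-0.04,0],"gripper":1},{"rotation":[0,0,-5],"xyz":[0.01,-0.04,0],"gripper":1},{"rotation":[0,0,-5],"xyz":[0.01,-0.04,0],"gripper":1},{"rotation":[0,0,-5],"xyz":[0.01,-0.04,0],"gripper":1},{"rotation":[0,0,-5],"xyz":[0.01,-0.04,0],"gripper":1}]' 120
python3 -m handwheel '[{"rotation":[0,0,-5],"xyz":[0.025,-0.045,0],"gripper":1},{"rotation":[0,0,-5],"xyz":[0.025,-0.045,0],"gripper":1},{"rotation":[0,0,-5],"xyz":[0.025,-0.045,0],"gripper":1},{"rotation":[0,0,-1.4],"xyz":[0.025,-0.045,0],"gripper":1},{"rotation":[0,0,0],"xyz":[0.025,-0.045,0],"gripper":1},{"rotation":[0,0,0],"xyz":[0.025,-0.045,0],"gripper":1},{"rotation":[0,0,0],"xyz":[0.025,-0.045,0],"gripper":1},{"rotation":[0,0,0],"xyz":[0.025,-0.045,0],"gripper":1},{"rotation":[0,0,0],"xyz":[0.025,-0.045,0],"gripper":1},{"rotation":[0,0,0],"xyz":[0.025,-0.045,0],"gripper":1}]'
cat > plan.py <<'E'
from h import *
from scipy.spatial.transform import Rotation as Rn
def tool_for(yawdeg,lean):  # scoop-yaw frame; lean = tool tilted so body leans to -x of scoop (deg)
    pass
def scoopR(yaw,a): return Rn.from_euler('z',yaw,degrees=True)*Rn.from_euler('y',a,degrees=True)  # a = nose down
def report(Rt,pt):
    s=state(); R=Rn.from_rotvec(s['eef_rot'])
    print('t',round(s['time_s'],2),'pos',s['eef_pos'].round(4),'F',s['contact_force'].round(1),'w',round(s['grip_width'],4),'q',s['joint_positions'].round(2))
    print('need xyz',(np.array(pt)-s['eef_pos']).round(4),'rotdeg',np.degrees((Rt*R.inv()).as_rotvec()).round(2))
LEAN=20
yaxis_sign=None
def toolR(yaw,a):
    # tool axes in scoop frame: z=-Z tilted: body leans back => tool z points forward-down
    l=np.radians(LEAN); z=np.array([np.sin(l),0,-np.cos(l)])
    s=state(); R=Rn.from_rotvec(s['eef_rot']); S=scoopR(yaw,a)
    y=np.array([0,1.,0]); 
    if (S.apply(y)@R.apply([0,1,0]))<0: y=-y
    M=np.column_stack([np.cross(y,z),y,z]); return S*Rn.from_matrix(M)
E
python3 - <<'E'
from plan import *
Rt=toolR(102.7,0); report(Rt,[0.6047,-.2287,.15])
E
```

```text
time_s: 1.1
eef_pos: [0.3214, 0.2355, 0.3519]
eef_rot: [-1.597, -2.705, 0.0]
contact_force: [0.7, -0.3, 0.9]
grip_width: 0.0852
time_s: 2.1
eef_pos: [0.5649, -0.2019, 0.3518]
eef_rot: [-1.963, -2.452, -0.0]
contact_force: [0.1, -0.2, 0.5]
grip_width: 0.0854
t 2.1 pos [ 0.5649 -0.2019  0.3518] F [ 0.1 -0.2  0.5] w 0.0854 q [-0.48  0.39  0.52  1.7   0.    0.87]
need xyz [ 0.0398 -0.0268 -0.2018] rotdeg [19.49  4.37  0.06]
```

```bash
python3 -m handwheel '[{"rotation":[5,1.1,0],"xyz":[0.01,-0.02,-0.02],"gripper":1},{"rotation":[5,1.1,0],"xyz":[0.01,-0.02,-0.03],"gripper":1},{"rotation":[5,1.1,0],"xyz":[0.01,-0.02,-0.04],"gripper":1},{"rotation":[4.5,1.1,0],"xyz":[0.01,0,-0.05],"gripper":1},{"rotation":[0,0,0],"xyz":[0,0,0],"gripper":1},{"rotation":[0,0,0],"xyz":[0,0,0],"gripper":1}]' 120
python3 - <<'E'
from plan import *
Rt=toolR(102.7,0); g=np.array([0.6047,-.2287,.039]); z=Rt.apply([0,0,1]);report(Rt,g-.08*z); report(Rt,g+.017*z)
cv2.imwrite('pics/w1.png',capture('wrist'))
print(proj('wrist',[g]))
E
```

```text
time_s: 2.7
eef_pos: [0.6032, -0.2596, 0.2106]
eef_rot: [-1.781, -2.221, -0.312]
contact_force: [-0.5, -0.5, 1.3]
grip_width: 0.0853
t 2.7 pos [ 0.6032 -0.2596  0.2106] F [-0.5 -0.5  1.3] w 0.0853 q [-0.64  0.75  0.72  1.81  0.22  0.68]
need xyz [ 0.0075  0.0042 -0.0964] rotdeg [-0.17 -0.32  0.09]
t 2.7 pos [ 0.6032 -0.2596  0.2106] F [-0.5 -0.5  1.3] w 0.0853 q [-0.64  0.75  0.72  1.81  0.22  0.68]
need xyz [ 0.0003  0.0366 -0.1876] rotdeg [-0.17 -0.32  0.09]
[[258.75983254 192.56743469]]
```

View pics/w1.png

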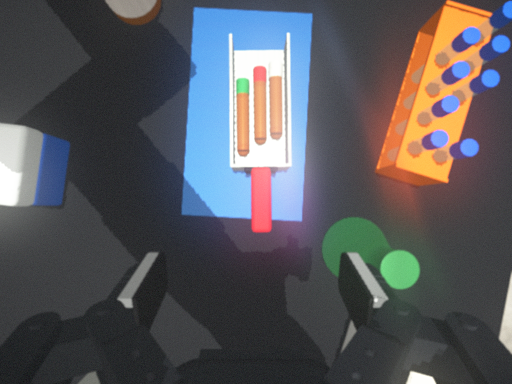

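```bash
python3 - <<'E'
from h import *
crop('pics/w1.png','pics/w1c.png',210,20,100,230,4)
crop('pics/w1.png','pics/w1c.png',215,20,90,110,6) if 0 else None
c,s=np.cos(np.radians(102.7)),np.sin(np.radians(102.7))
for l in [(-151,-12,25.5),(-151,12,25.5),(-80,-36,21.5),(-80,36,21.5),(80,-36,21.5),(80,36,21.5)]:
    x,y,z=np.array(l)/1000; print(l,proj('wrist',[[.58+c*x-s*y,-.1194+s*x+c*y,.0245+z]]).round(1))
E
```

```text
(-151, -12, 25.5) [[269.  225.2]]
(-151, 12, 25.5) [[248.7 225.2]]
(-80, -36, 21.5) [[288.8 165.7]]
(-80, 36, 21.5) [[228.9 165.7]]
(80, -36, 21.5) [[288.6  33.9]]
(80, 36, 21.5) [[229.1  33.9]]
```

```bash
python3 -c "
from h import *
crop('pics/w1.png','pics/w1d.png',220,20,90,120,5);crop('pics/w1.png','pics/w1e.png',220,140,90,100,6)"
```

```text
(no output)
```

View pics/w1e.png

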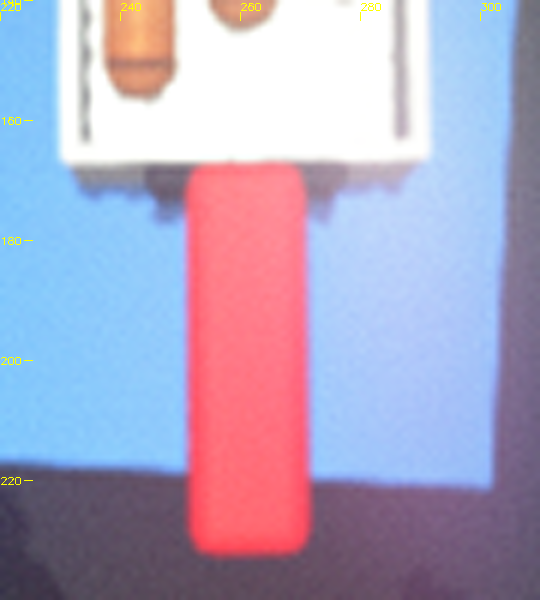

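View pics/w1d.png

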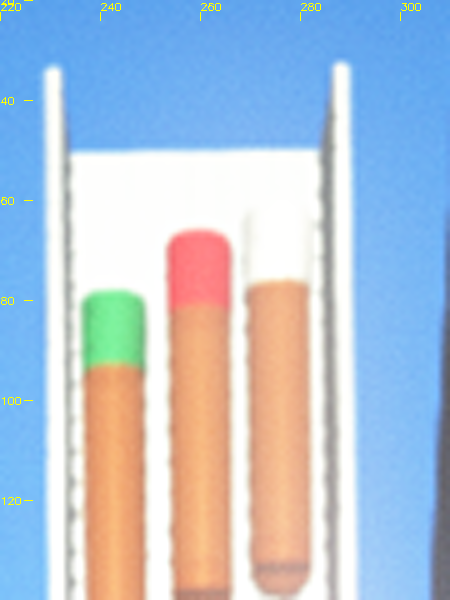

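```bash
python3 -m handwheel '[{"rotation":[0,-0.3,0.6],"xyz":[0.005,0.002,-0.048],"gripper":1},{"rotation":[0,0,0],"xyz":[0.005,0.002,-0.048],"gripper":1},{"rotation":[0,0,0],"xyz":[-0.001,0.005,-0.016],"gripper":1},{"rotation":[0,0,0],"xyz":[-0.001,0.006,-0.016],"gripper":1},{"rotation":[0,0,0],"xyz":[-0.001,0.006,-0.016],"gripper":1},{"rotation":[0,0,0],"xyz":[0,0,0],"gripper":1}]' 120
python3 - <<'E'
from plan import *
Rt=toolR(103.2,0); g=np.array([0.6068,-.229,.039]); z=Rt.apply([0,0,1]); report(Rt,g+.017*z)
cv2.imwrite('pics/w2.png',capture('wrist'))
E
```

```text
time_s: 3.35
eef_pos: [0.6124, -0.2374, 0.0747]
eef_rot: [-1.772, -2.248, -0.317]
contact_force: [-0.4, 0.3, -0.1]
grip_width: 0.0856
t 3.35 pos [ 0.6124 -0.2374  0.0747] F [-0.4  0.3 -0.1] w 0.0856 q [-0.61  0.74  0.38  1.46  0.23  0.7 ]
need xyz [-0.0069  0.0141 -0.0517] rotdeg [ 0.27  0.62 -0.21]
```

View pics/w2.png

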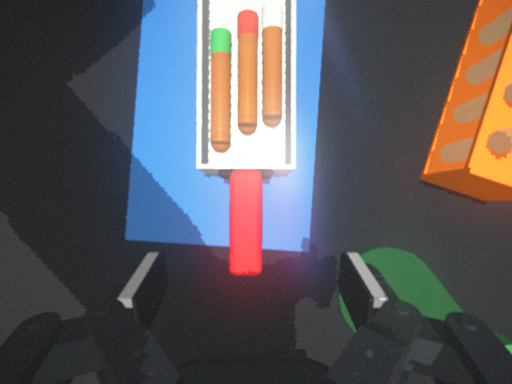

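```bash
python3 -m handwheel '[{"rotation":[0,0.5,0],"xyz":[-0.002,0.005,-0.018],"gripper":1},{"rotation":[0,0,0],"xyz":[-0.002,0.005,-0.018],"gripper":1},{"rotation":[0,0,0],"xyz":[-0.002,0.004,-0.015],"gripper":1},{"rotation":[0,0,0],"xyz":[0,0,0],"gripper":1}]' 120
python3 - <<'E'
from plan import *
Rt=toolR(103.2,0); g=np.array([0.6068,-.229,.039]); z=Rt.apply([0,0,1]); report(Rt,g+.017*z)
cv2.imwrite('pics/w3.png',capture('wrist'))
E
```

```text
time_s: 3.8
eef_pos: [0.6057, -0.2246, 0.0208]
eef_rot: [-1.77, -2.236, -0.308]
contact_force: [0.4, 0.7, 0.0]
grip_width: 0.0857
t 3.8 pos [ 0.6057 -0.2246  0.0208] F [0.4 0.7 0. ] w 0.0857 q [-0.6   0.76  0.28  1.35  0.23  0.71]
need xyz [-0.0003  0.0013  0.0023] rotdeg [ 0.12 -0.09 -0.11]
```

View pics/w3.png

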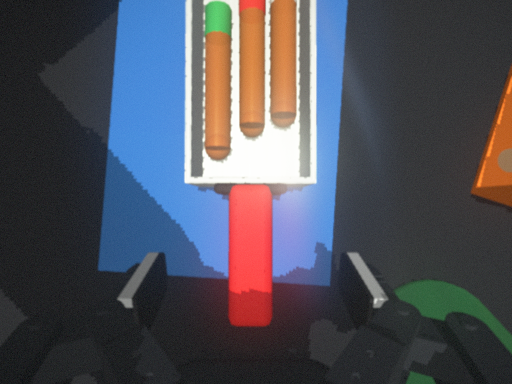

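Handle sits centred between the pads (251 px vs. jaw centre ~252). Close.

```bash
python3 -m handwheel '[{"rotation":[0,0,0],"xyz":[0,0,0],"gripper":-1},{"rotation":[0,0,0],"xyz":[0,0,0],"gripper":-1},{"rotation":[0,0,0],"xyz":[0,0,0],"gripper":-1},{"rotation":[0,0,0],"xyz":[0,0,0],"gripper":-1},{"rotation":[0,0,0],"xyz":[0,0,0],"gripper":-1},{"rotation":[0,0,0],"xyz":[0,0,0],"gripper":-1},{"rotation":[0,0,0],"xyz":[0,0,0],"gripper":-1},{"rotation":[0,0,0],"xyz":[0,0,0],"gripper":-1}]' 120
python3 - <<'E'
from plan import *
Rt=toolR(103.2,0);report(Rt,[.606,-.2233,.0231])
cv2.imwrite('pics/w4.png',capture('wrist'))
E
```

```text
time_s: 4.65
eef_pos: [0.6056, -0.2256, 0.0191]
eef_rot: [-1.771, -2.234, -0.308]
contact_force: [-0.0, -0.9, 5.6]
grip_width: 0.0186
t 4.65 pos [ 0.6056 -0.2256  0.0191] F [-0.  -0.9  5.6] w 0.0186 q [-0.6   0.77  0.28  1.35  0.23  0.71]
need xyz [0.0004 0.0023 0.004 ] rotdeg [ 0.07 -0.15 -0.03]
```

View pics/w4.png

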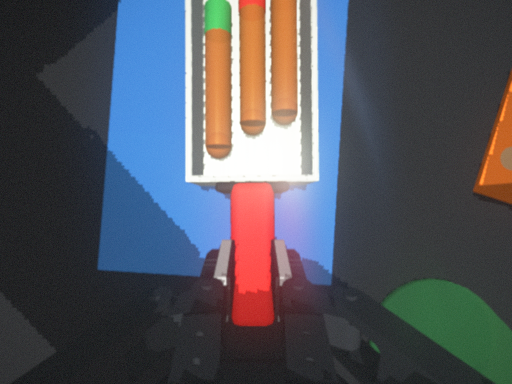

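```bash
cat >> plan.py <<'E'
import json,os
BIN=(np.array([.5717,.3036,0]),87.9)
def saverel(yaw,mid):
    s=state(); R=Rn.from_rotvec(s['eef_rot']); S=scoopR(yaw,0)
    json.dump([(S.inv()*R).as_rotvec().tolist(),S.inv().apply(s['eef_pos']-np.array(mid)).tolist()],open('rel.json','w'))
def cur():
    r,p=json.load(open('rel.json')); s=state(); R=Rn.from_rotvec(s['eef_rot'])
    S=R*Rn.from_rotvec(r).inv(); mid=s['eef_pos']-S.apply(p)
    B=Rn.from_euler('z',BIN[1],degrees=True); 
    N=B.inv().apply(mid+S.apply([.08,0,-.0215])-BIN[0]); rim=B.inv().apply(mid+S.apply([.08,0,.0215])-BIN[0])
    e=(B.inv()*S).as_euler('ZYX',degrees=True)
    print('t',round(s['time_s'],2),'N(bin mm)',(N*1000).round(1),'rim',(rim*1000).round(1),'yaw,a,roll',e.round(1),'F',s['contact_force'].round(1),'w',round(s['grip_width'],4),'q',s['joint_positions'].round(2),'mid',mid.round(4))
    return S,mid
def goal(a,Nx,Nz,y=0,yaw=0):
    r,p=json.load(open('rel.json')); S=scoopR(BIN[1]+yaw,a); B=Rn.from_euler('z',BIN[1],degrees=True)
    N=BIN[0]+B.apply(np.array([Nx,y,Nz])/1000); mid=N-S.apply([.08,0,-.0215])
    s=state(); R=Rn.from_rotvec(s['eef_rot'])
    d=mid+S.apply(p)-s['eef_pos']; rv=np.degrees((S*Rn.from_rotvec(r)*R.inv()).as_rotvec())
    print(f'goal a={a} N=({Nx},{Nz}) dxyz',d.round(4),'rot',rv.round(2))
E
python3 - <<'E'
from plan import *
saverel(103.2,[.5812,-.120,.0245]); print(open('rel.json').read()); cur()
E
python3 -m handwheel '[{"rotation":[0,0,0],"xyz":[0,0,0.005],"gripper":-1},{"rotation":[0,0,0],"xyz":[0,0,0.015],"gripper":-1},{"rotation":[0,0,0],"xyz":[0,0,0.02],"gripper":-1},{"rotation":[0,0,0],"xyz":[0,0,0.02],"gripper":-1},{"rotation":[0,0,0],"xyz":[0,0,0],"gripper":-1}]'
python3 - <<'E'
from plan import *
cur(); goal(15,-150,185)
cv2.imwrite('pics/w5.png',capture('wrist'));cv2.imwrite('pics/s5.png',capture('scene'))
E
```

```text
[[-3.091157729383471, 7.309670500654206e-06, -0.5442871356240342], [-0.10837884299663772, 0.00038981125104248985, -0.005386231920632319]]
t 4.7 N(bin mm) [-345.8   -3.9    3. ] rim [-345.8   -3.9   46. ] yaw,a,roll [15.3  0.  -0. ] F [-0.9 -1.3  5.7] w 0.0187 q [-0.6   0.77  0.28  1.35  0.23  0.71] mid [ 0.5812 -0.12    0.0245]
time_s: 5.2
eef_pos: [0.6068, -0.2259, 0.0816]
eef_rot: [-1.772, -2.238, -0.309]
contact_force: [0.8, 0.1, -2.1]
grip_width: 0.0184
t 5.2 N(bin mm) [-346.1   -5.1   65. ] rim [-346.   -5.  108.] yaw,a,roll [15.3  0.2 -0.2] F [ 0.8  0.1 -2.1] w 0.0184 q [-0.6   0.73  0.36  1.47  0.23  0.71] mid [ 0.5824 -0.1203  0.0867]
goal a=15 N=(-150,185) dxyz [-0.0475  0.2019  0.1677] rot [-14.84  -1.29 -15.26]
```

View pics/w5.png

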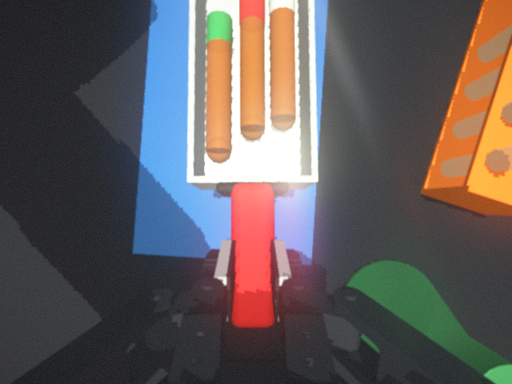

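View pics/s5.png

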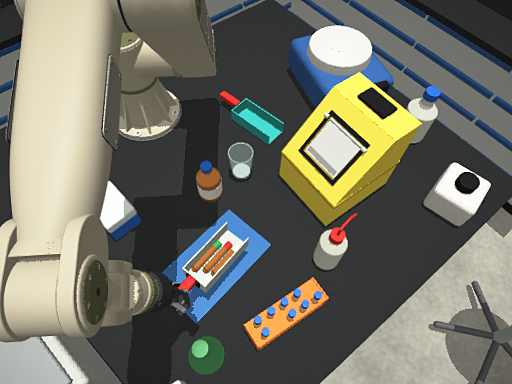

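```bash
python3 -m handwheel '[{"rotation":[0,0,-1],"xyz":[-0.002,0.006,0.02],"gripper":-1},{"rotation":[0,0,-2],"xyz":[-0.004,0.012,0.022],"gripper":-1},{"rotation":[0,0,-2],"xyz":[-0.006,0.02,0.022],"gripper":-1},{"rotation":[0,0,-2],"xyz":[-0.006,0.025,0.022],"gripper":-1},{"rotation":[0,0,-2],"xyz":[-0.006,0.03,0.022],"gripper":-1},{"rotation":[-1,0,-2],"xyz":[-0.006,0.03,0.02],"gripper":-1},{"rotation":[-2,0,-2],"xyz":[-0.006,0.03,0.02],"gripper":-1},{"rotation":[-2,0,-1.3],"xyz":[-0.006,0.025,0.015],"gripper":-1},{"rotation":[-2,0,-1],"xyz":[-0.005,0.016,0.005],"gripper":-1},{"rotation":[-2,0,0],"xyz":[0,0.008,0],"gripper":-1}]'
python3 -m handwheel '[{"rotation":[-2,0,0],"xyz":[0,0,0],"gripper":-1},{"rotation":[-2,0,0],"xyz":[0,0,0],"gripper":-1},{"rotation":[0,0,0],"xyz":[0,0,0],"gripper":-1}]'
python3 - <<'E'
from plan import *
cur(); goal(15,-150,185)
cv2.imwrite('pics/t6.png',capture('top'));cv2.imwrite('pics/s6.png',capture('scene'));cv2.imwrite('pics/w6.png',capture('wrist'))
E
```

```text
time_s: 6.3
eef_pos: [0.5567, -0.0208, 0.2483]
eef_rot: [-2.16, -2.083, -0.206]
contact_force: [0.9, -0.4, -4.8]
grip_width: 0.0183
time_s: 6.6
eef_pos: [0.5571, -0.0214, 0.2468]
eef_rot: [-2.196, -2.12, -0.134]
contact_force: [-0.0, 1.1, -2.3]
grip_width: 0.0188
t 6.6 N(bin mm) [-145.3    2.5  189. ] rim [-135.7    2.6  230.9] yaw,a,roll [ 0.1 12.9 -0.1] F [-0.   1.1 -2.3] w 0.0188 q [-0.25  0.28  0.11  1.42  0.12  1.35] mid [0.5613 0.0854 0.2278]
goal a=15 N=(-150,185) dxyz [ 0.0022 -0.0026  0.0025] rot [-2.09  0.18 -0.09]
```

View pics/t6.png

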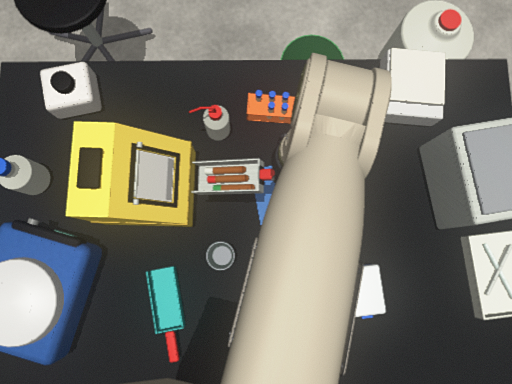

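View pics/s6.png

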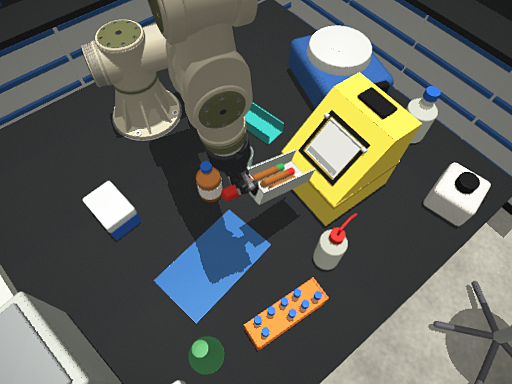

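View pics/w6.png

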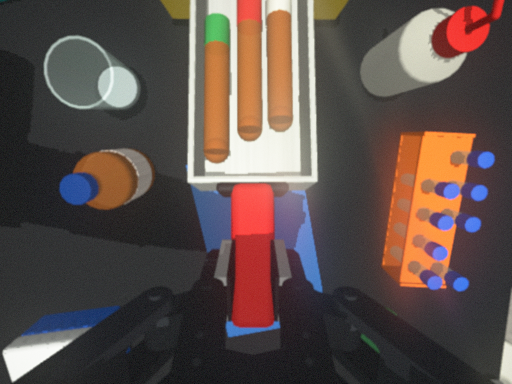

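```bash
python3 - <<'E'
from plan import *
S,mid=cur()
for l in [(.08,-.036,.0215),(.08,.036,.0215),(-.08,-.036,.0215),(-.08,.036,.0215)]: P=[mid+S.apply(l)];print(l,proj('top',P).round(1),proj('scene',P).round(1))
B=Rn.from_euler('z',BIN[1],degrees=True)
for l in [(-.088,-.057,.152),(-.088,.057,.152),(-.014,-.057,.226),(-.014,.057,.226)]: P=[BIN[0]+B.apply(l)];print(l,proj('top',P).round(1),proj('scene',P).round(1))
crop('pics/t6.png','pics/t6c.png',120,130,160,100,5);crop('pics/s6.png','pics/s6c.png',220,90,160,130,5)
E
```

```text
t 6.75 N(bin mm) [-146.6    1.6  188.5] rim [-137.     1.6  230.4] yaw,a,roll [-0.  12.9 -0.1] F [ 0.9 -0.4 -3.1] w 0.0184 q [-0.26  0.28  0.11  1.42  0.12  1.35] mid [0.562  0.084  0.2273]
(0.08, -0.036, 0.0215) [[191.4 158.8]] [[317.4 165. ]]
(0.08, 0.036, 0.0215) [[190.2 189.9]] [[297.3 144.7]]
(-0.08, -0.036, 0.0215) [[260.2 157. ]] [[263.7 191.9]]
(-0.08, 0.036, 0.0215) [[259.7 189.2]] [[243.6 168.6]]
(-0.088, -0.057, 0.152) [[175.6 156.2]] [[333.1 179.2]]
(-0.088, 0.057, 0.152) [[173.5 201.9]] [[303.7 149.4]]
(-0.014, -0.057, 0.226) [[138.5 148.3]] [[362.  147.3]]
(-0.014, 0.057, 0.226) [[135.7 197.5]] [[329.8 117.8]]
```

View pics/t6c.png

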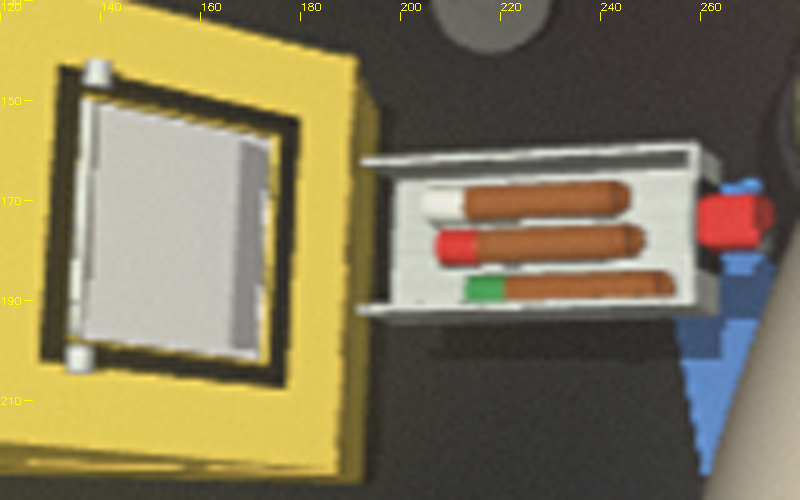

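View pics/s6c.png

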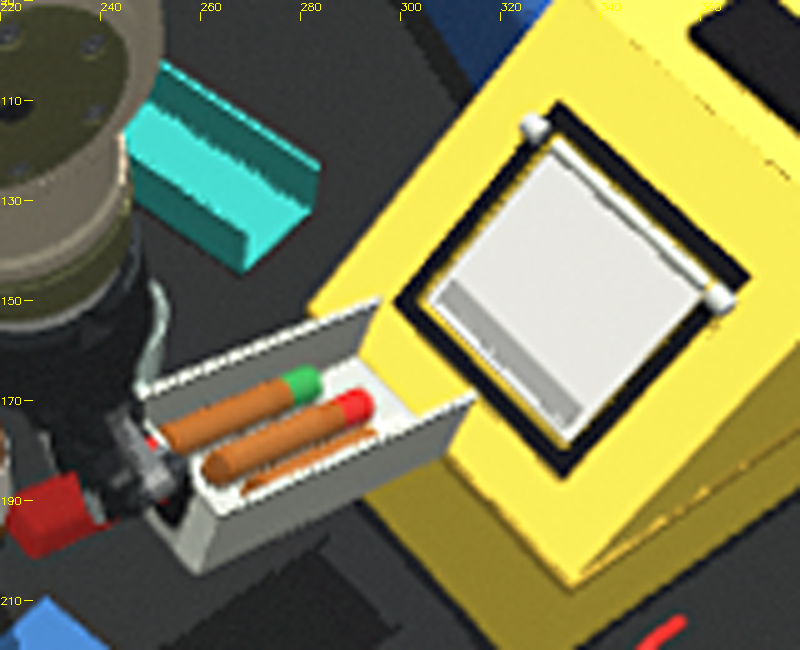

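```bash
cat >> plan.py <<'E'
from scipy.optimize import least_squares
def fitscoop(obs,mid0,yaw0,a0):
    def f(p):
        S=Rn.from_euler('z',p[3],degrees=True)*Rn.from_euler('y',p[4],degrees=True)*Rn.from_euler('x',p[5],degrees=True); r=[]
        for cam,L in obs.items():
            P=S.apply(np.array([o[0] for o in L],float)/1000)+p[:3]
            r.append((proj(cam,P)-np.array([o[1] for o in L])).ravel())
        return np.concatenate(r+[[p[5]/3]])
    s=least_squares(f,[*mid0,yaw0,a0,0],x_scale=[.01,.01,.01,1,1,1]); print('fit mid',s.x[:3].round(4),'yaw,a,roll',s.x[3:].round(2)); print(s.fun[:-1].reshape(-1,2).round(1).tolist()); return s.x
E
python3 - <<'E'
from plan import *
S,mid=cur()
b=0.6
x=fitscoop({'top':[((80,-36,21.5),(192,162-b)),((80,36,21.5),(191.5,192-b)),((-80,-36,21.5),(259.5,158.7-b)),((-80,36,21.5),(258.7,191-b))],
'scene':[((80,36,21.5),(296,150-b)),((80,-36,21.5),(314.5,169.7-b)),((-80,-36,21.5),(263.5,192.8-b)),((-80,-36,-21.5),(260,204.8-b))]},mid,87.9,13)
E
```

```text
t 6.75 N(bin mm) [-146.6    1.6  188.5] rim [-137.     1.6  230.4] yaw,a,roll [-0.  12.9 -0.1] F [ 0.9 -0.4 -3.1] w 0.0184 q [-0.26  0.28  0.11  1.42  0.12  1.35] mid [0.562  0.084  0.2273]
fit mid [0.5606 0.0831 0.2156] yaw,a,roll [87.91 17.25 -0.81]
[[0.6, -0.3], [0.1, 0.4], [-0.5, 0.2], [-0.1, -0.0], [-0.3, -0.3], [1.0, -0.2], [0.6, -0.0], [-1.0, 0.5]]
```

The scoop sagged about 4° in the grip, so it is now 17° nose-down; the image fit is consistent. I'll update the relation and plan with the refitted pose.

```bash
cat >> plan.py <<'E'
def saverel2(x):
    s=state(); R=Rn.from_rotvec(s['eef_rot']); S=scoopR(x[3],x[4])
    json.dump([(S.inv()*R).as_rotvec().tolist(),S.inv().apply(s['eef_pos']-np.array(x[:3])).tolist()],open('rel.json','w'))
E
python3 - <<'E'
from plan import *
saverel2([.5606,.0831,.2156,87.91,17.25]); cur(); goal(13,-125,176); goal(13,-80,166); goal(13,-20,146); goal(13,-9,144)
E
```

```text
t 6.75 N(bin mm) [-150.7    3.   171.3] rim [-138.     3.   212.4] yaw,a,roll [ 0.  17.3 -0. ] F [ 0.9 -0.4 -3.1] w 0.0184 q [-0.26  0.28  0.11  1.42  0.12  1.35] mid [0.5606 0.0831 0.2156]
goal a=13 N=(-125,176) dxyz [ 0.0037  0.0205 -0.0086] rot [ 4.25 -0.16 -0.01]
goal a=13 N=(-80,166) dxyz [ 0.0054  0.0655 -0.0186] rot [ 4.25 -0.16 -0.01]
goal a=13 N=(-20,146) dxyz [ 0.0076  0.1255 -0.0386] rot [ 4.25 -0.16 -0.01]
goal a=13 N=(-9,144) dxyz [ 0.008   0.1365 -0.0406] rot [ 4.25 -0.16 -0.01]
```

```bash
python3 -m handwheel '[{"rotation":[1,0,0],"xyz":[0,0,0],"gripper":-1},{"rotation":[1.2,0,0],"xyz":[0,0,-0.002],"gripper":-1},{"rotation":[1,0,0],"xyz":[0.001,0.005,-0.003],"gripper":-1},{"rotation":[1,0,0],"xyz":[0.001,0.008,-0.003],"gripper":-1},{"rotation":[0,0,0],"xyz":[0.002,0.008,0],"gripper":-1},{"rotation":[0,0,0],"xyz":[0,0.01,-0.002],"gripper":-1},{"rotation":[0,0,0],"xyz":[0,0.006,-0.002],"gripper":-1},{"rotation":[0,0,0],"xyz":[0,0,0],"gripper":-1}]'
python3 - <<'E'
from plan import *
cur();  goal(13,-80,166); 
cv2.imwrite('pics/t7.png',capture('top'));cv2.imwrite('pics/s7.png',capture('scene'))
crop('pics/t7.png','pics/t7c.png',120,130,160,100,5);crop('pics/s7.png','pics/s7c.png',220,90,160,120,5)
E
```

```text
time_s: 7.55
eef_pos: [0.5618, 0.0155, 0.234]
eef_rot: [-2.155, -2.081, -0.209]
contact_force: [0.1, -0.4, -2.9]
grip_width: 0.0186
t 7.55 N(bin mm) [-107.4    0.8  172.2] rim [-97.6   0.7 214. ] yaw,a,roll [ 0.2 13.1  0.1] F [ 0.1 -0.4 -2.9] w 0.0186 q [-0.23  0.3   0.08  1.4   0.19  1.37] mid [0.5646 0.1233 0.2112]
goal a=13 N=(-80,166) dxyz [ 0.0012  0.0272 -0.0065] rot [ 0.09 -0.12 -0.14]
```

View pics/t7c.png

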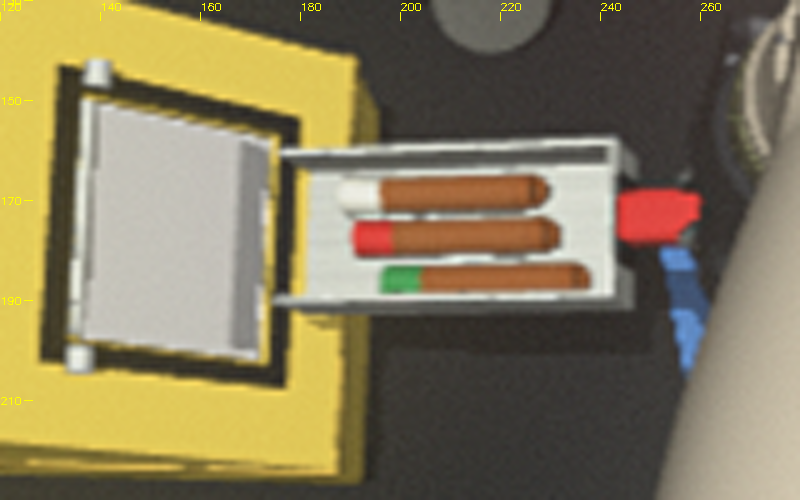

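View pics/s7c.png

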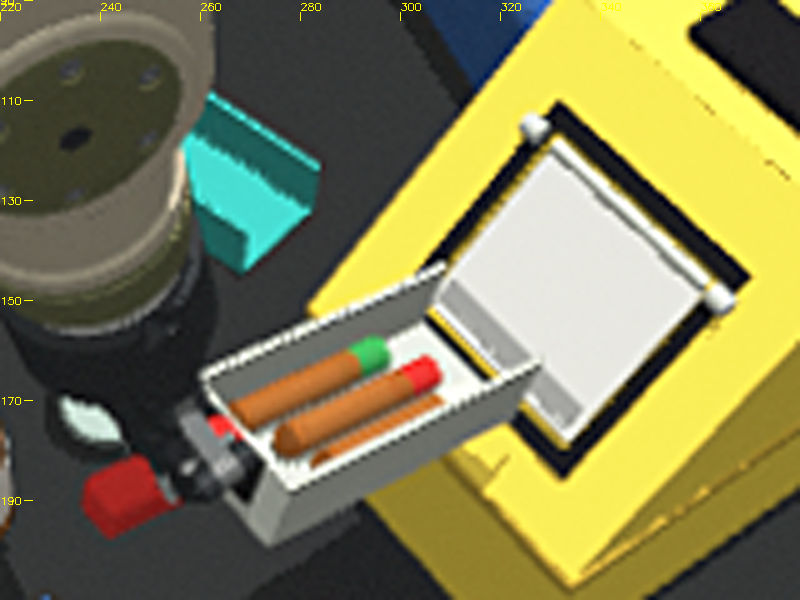

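```bash
python3 - <<'E'
from plan import *
S,mid=cur()
b=0.6
x=fitscoop({'top':[((80,-36,21.5),(176.6,160.6-b)),((80,36,21.5),(175.4,190-b)),((-80,-36,21.5),(243,158.4-b)),((-80,36,21.5),(242,190.4-b))],
'scene':[((80,36,21.5),(308.6,143.4-b)),((80,-36,21.5),(328,162.6-b)),((-80,36,21.5),(260.6,165-b)),((-80,-36,21.5),(278,188.4-b)),((-80,-36,-21.5),(274,199-b))]},mid,87.9,13)
saverel2(x);cur();goal(12,-80,166); goal(12,-40,154);goal(12,-20,147); goal(12,-9,145)
E
```

```text
t 7.65 N(bin mm) [-108.3    0.3  172.3] rim [-9.860e+01  2.000e-01  2.142e+02] yaw,a,roll [ 0.1 13.1  0.1] F [ 0.5  0.  -4. ] w 0.0185 q [-0.23  0.3   0.08  1.4   0.19  1.37] mid [0.5649 0.1224 0.2114]
fit mid [0.5648 0.122  0.2088] yaw,a,roll [87.97 14.35  0.77]
[[-0.4, -0.3], [-0.7, 0.7], [-0.4, -0.3], [-0.2, -0.7], [0.2, 0.0], [0.4, 0.6], [-2.1, 0.1], [0.4, -0.6], [-0.6, 0.5]]
t 7.65 N(bin mm) [-109.6    0.4  168.2] rim [-98.9   0.4 209.8] yaw,a,roll [ 0.1 14.3  0. ] F [ 0.5  0.  -4. ] w 0.0185 q [-0.23  0.3   0.08  1.4   0.19  1.37] mid [0.5648 0.122  0.2088]
goal a=12 N=(-80,166) dxyz [ 0.0011  0.027  -0.0096] rot [ 2.35 -0.08 -0.07]
goal a=12 N=(-40,154) dxyz [ 0.0026  0.067  -0.0216] rot [ 2.35 -0.08 -0.07]
goal a=12 N=(-20,147) dxyz [ 0.0033  0.087  -0.0286] rot [ 2.35 -0.08 -0.07]
goal a=12 N=(-9,145) dxyz [ 0.0037  0.098  -0.0306] rot [ 2.35 -0.08 -0.07]
```

```bash
python3 -m handwheel '[{"rotation":[1,0,0],"xyz":[0,0.007,-0.002],"gripper":-1},{"rotation":[1,0,0],"xyz":[0.001,0.01,-0.004],"gripper":-1},{"rotation":[0,0,0],"xyz":[0,0.01,-0.003],"gripper":-1},{"rotation":[0,0,0],"xyz":[0.001,0.01,-0.003],"gripper":-1},{"rotation":[0,0,0],"xyz":[0,0.01,-0.003],"gripper":-1},{"rotation":[0,0,0],"xyz":[0,0.01,-0.003],"gripper":-1},{"rotation":[0,0,0],"xyz":[0,0.008,-0.003],"gripper":-1},{"rotation":[0,0,0],"xyz":[0,0,0],"gripper":-1}]'
python3 - <<'E'
from plan import *
cur();  goal(13,-20,147); goal(13,-9,144)
E
```

```text
time_s: 8.45
eef_pos: [0.5639, 0.0802, 0.2128]
eef_rot: [-2.136, -2.061, -0.243]
contact_force: [0.2, -1.6, -2.5]
grip_width: 0.0185
t 8.45 N(bin mm) [-41.7   1.1 153.1] rim [-32.5   1.1 195.1] yaw,a,roll [ 0.1 12.3  0.1] F [ 0.2 -1.6 -2.5] w 0.0185 q [-0.13  0.3   0.03  1.33  0.23  1.47] mid [0.5665 0.1885 0.1912]
goal a=13 N=(-20,147) dxyz [ 0.0015  0.0224 -0.004 ] rot [-0.67 -0.07 -0.09]
goal a=13 N=(-9,144) dxyz [ 0.0019  0.0334 -0.007 ] rot [-0.67 -0.07 -0.09]
```

```bash
python3 -m handwheel '[{"rotation":[0,0,0],"xyz":[0.001,0.007,-0.002],"gripper":-1},{"rotation":[0,0,0],"xyz":[0,0.007,-0.002],"gripper":-1},{"rotation":[0,0,0],"xyz":[0,0.006,-0.001],"gripper":-1},{"rotation":[0,0,0],"xyz":[0,0,0],"gripper":-1}]'
python3 - <<'E'
from plan import *
cur();  goal(13,-9,144)
cv2.imwrite('pics/t8.png',capture('top'));cv2.imwrite('pics/s8.png',capture('scene'))
a=cv2.resize(cv2.imread('pics/t8.png')[120:230,110:260],None,fx=5,fy=5,interpolation=2);cv2.imwrite('pics/t8c.png',a)
crop('pics/s8.png','pics/s8c.png',230,80,160,120,5)
E
```

```text
time_s: 8.85
eef_pos: [0.565, 0.0993, 0.208]
eef_rot: [-2.137, -2.06, -0.242]
contact_force: [-0.7, -3.9, -2.2]
grip_width: 0.0185
t 8.85 N(bin mm) [-22.6   0.6 148.1] rim [-13.4   0.5 190.1] yaw,a,roll [ 0.1 12.4  0.1] F [-0.7 -3.9 -2.2] w 0.0185 q [-0.1   0.3   0.02  1.31  0.23  1.51] mid [0.5677 0.2075 0.1863]
goal a=13 N=(-9,144) dxyz [ 0.0009  0.0143 -0.0021] rot [-0.63 -0.08 -0.03]
```

View pics/t8c.png

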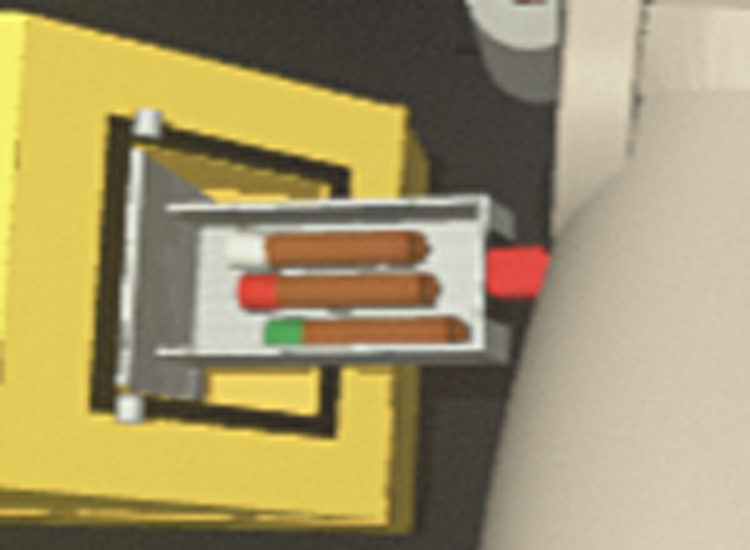

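View pics/s8c.png

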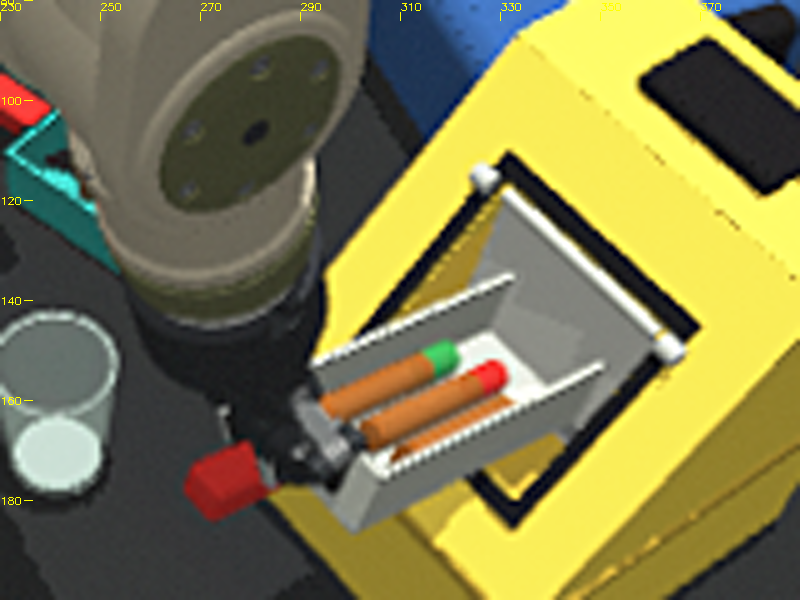

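```bash
python3 -m handwheel '[{"rotation":[0,0,0],"xyz":[0,0.004,-0.001],"gripper":-1},{"rotation":[0,0,0],"xyz":[0,0.003,-0.001],"gripper":-1},{"rotation":[0,0,0],"xyz":[0,0,0],"gripper":-1}]'
python3 -m handwheel '[{"rotation":[0,0,0],"xyz":[0,0.003,-0.001],"gripper":-1},{"rotation":[0,0,0],"xyz":[0,0,0],"gripper":-1}]'
python3 -m handwheel '[{"rotation":[0,0,0],"xyz":[0,0.003,0],"gripper":-1},{"rotation":[0,0,0],"xyz":[0,0,0],"gripper":-1}]'
python3 - <<'E'
from plan import *
cur();  goal(13,-9,144)
E
```

```text
time_s: 9.25
eef_pos: [0.5652, 0.106, 0.2061]
eef_rot: [-2.138, -2.06, -0.243]
contact_force: [0.3, -3.5, -2.3]
grip_width: 0.0182
time_s: 9.45
eef_pos: [0.5653, 0.109, 0.2052]
eef_rot: [-2.138, -2.06, -0.243]
contact_force: [0.4, -5.1, -1.7]
grip_width: 0.0184
time_s: 9.65
eef_pos: [0.5654, 0.1119, 0.2053]
eef_rot: [-2.138, -2.06, -0.244]
contact_force: [-1.1, -5.7, -2.3]
grip_width: 0.0187
t 9.65 N(bin mm) [-10.    0.5 145.5] rim [ -0.8   0.5 187.5] yaw,a,roll [ 0.  12.4  0.1] F [-1.1 -5.7 -2.3] w 0.0187 q [-0.08  0.3   0.01  1.3   0.23  1.53] mid [0.5682 0.2201 0.1836]
goal a=13 N=(-9,144) dxyz [0.0005 0.0016 0.0005] rot [-0.65 -0.03 -0.  ]
```

```bash
python3 -m handwheel '[{"rotation":[0,0,0],"xyz":[0,0.002,0],"gripper":-1},{"rotation":[0,0,0],"xyz":[0,0,0],"gripper":-1}]'
python3 -m handwheel '[{"rotation":[0,0,0],"xyz":[0,0.002,0],"gripper":-1},{"rotation":[0,0,0],"xyz":[0,0,0],"gripper":-1}]'
python3 - <<'E'
from plan import *
cur()
cv2.imwrite('pics/t9.png',capture('top'));cv2.imwrite('pics/s9.png',capture('scene'))
crop('pics/t9.png','pics/t9c.png',110,120,150,110,5)
crop('pics/s9.png','pics/s9c.png',230,80,160,120,5)
E
```

```text
time_s: 9.85
eef_pos: [0.5654, 0.1137, 0.2053]
eef_rot: [-2.138, -2.06, -0.244]
contact_force: [-0.4, -5.4, -2.4]
grip_width: 0.0187
time_s: 10.05
eef_pos: [0.5654, 0.1157, 0.2053]
eef_rot: [-2.138, -2.06, -0.243]
contact_force: [1.0, -5.6, -1.8]
grip_width: 0.0189
t 10.05 N(bin mm) [ -6.2   0.6 145.4] rim [  3.    0.6 187.4] yaw,a,roll [ 0.  12.4  0.1] F [ 1.  -5.6 -1.8] w 0.0189 q [-0.07  0.3   0.01  1.3   0.23  1.54] mid [0.5682 0.2239 0.1836]
```

View pics/t9c.png

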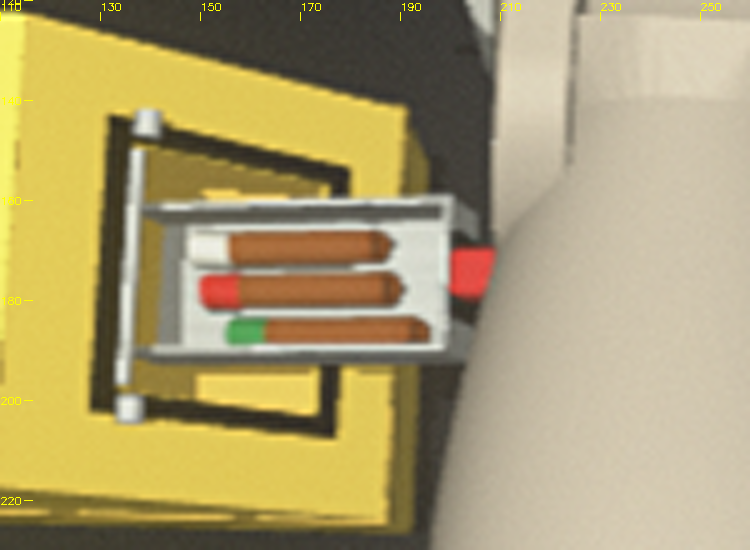

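View pics/s9c.png

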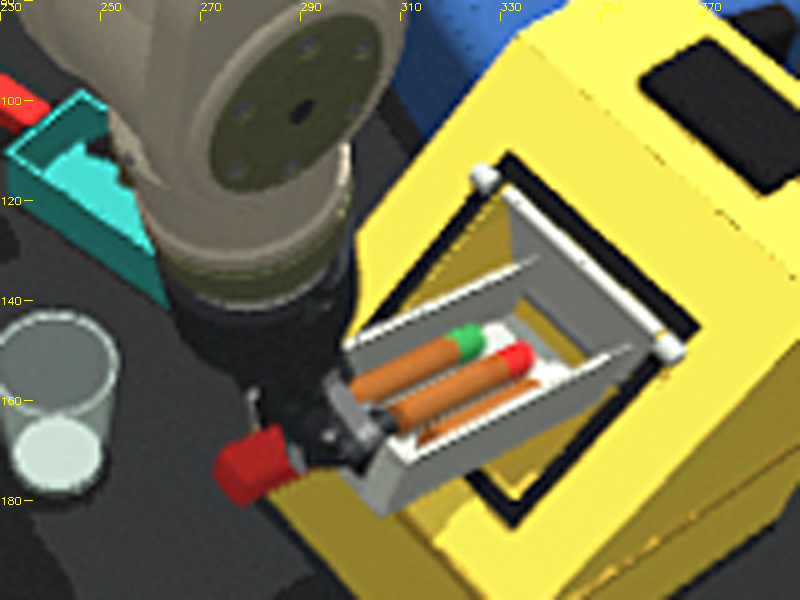

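```bash
python3 -m handwheel '[{"rotation":[0,0,0],"xyz":[0,0.002,0],"gripper":-1},{"rotation":[0,0,0],"xyz":[0,0,0],"gripper":-1}]'
python3 -m handwheel '[{"rotation":[0,0,0],"xyz":[0,0.002,0],"gripper":-1},{"rotation":[0,0,0],"xyz":[0,0,0],"gripper":-1}]'
python3 - <<'E'
from plan import *
S,mid=cur()
x=fitscoop({'top':[((80,-36,21.5),(140,160.9)),((80,36,21.5),(138,189.9)),((-80,-36,21.5),(200.4,158.4)),((-80,36,21.5),(199.5,189.6))],
'scene':[((80,36,21.5),(337.4,131)),((80,-36,21.5),(356.4,148.8)),((-80,36,21.5),(299,148.8)),((-80,-36,21.5),(310.4,172.8))]},mid,87.9,13)
E
```

```text
time_s: 10.35
eef_pos: [0.5654, 0.1175, 0.2053]
eef_rot: [-2.138, -2.06, -0.243]
contact_force: [-0.6, -6.0, -2.1]
grip_width: 0.0186
time_s: 10.55
eef_pos: [0.5655, 0.118, 0.2053]
eef_rot: [-2.141, -2.061, -0.24]
contact_force: [-1.1, -11.2, -0.8]
grip_width: 0.0181
t 10.55 N(bin mm) [ -4.1   0.4 144.9] rim [  5.2   0.3 186.8] yaw,a,roll [-0.1 12.6  0. ] F [ -1.1 -11.2  -0.8] w 0.0181 q [-0.06  0.3   0.01  1.29  0.23  1.54] mid [0.5684 0.2262 0.1832]
fit mid [0.5696 0.218  0.1865] yaw,a,roll [88.16 16.39  4.48]
[[-2.0, -0.6], [-2.8, -0.3], [-0.0, -1.0], [-1.1, -1.7], [-0.9, 0.4], [-1.3, 2.3], [-6.4, 0.5], [1.5, -1.3]]
```

Force jumped from 6 to 11 N with no advance, so the flap is on its stop. Now tip in stages, staying a touch short of pressing on the stop.

```bash
python3 - <<'E'
from plan import *
cur(); goal(13,-6.5,144.5);goal(17,-7,138);goal(21,-7.5,131);goal(25.5,-8,124); goal(30,-8.5,117); goal(38,-10,110); goal(46,-14,102)
E
```

```text
t 10.55 N(bin mm) [ -4.1   0.4 144.9] rim [  5.2   0.3 186.8] yaw,a,roll [-0.1 12.6  0. ] F [ -1.1 -11.2  -0.8] w 0.0181 q [-0.06  0.3   0.01  1.29  0.23  1.54] mid [0.5684 0.2262 0.1832]
goal a=13 N=(-6.5,144.5) dxyz [ 0.0004 -0.0019  0.001 ] rot [-0.44 -0.02  0.06]
goal a=17 N=(-7,138) dxyz [0.0006 0.0023 0.007 ] rot [-4.44  0.13  0.06]
goal a=21 N=(-7.5,131) dxyz [0.0008 0.0074 0.0122] rot [-8.44  0.27  0.06]
goal a=25.5 N=(-8,124) dxyz [0.001  0.0142 0.0183] rot [-12.94   0.44   0.06]
goal a=30 N=(-8.5,117) dxyz [0.0013 0.022  0.0238] rot [-17.43   0.61   0.06]
goal a=38 N=(-10,110) dxyz [0.0019 0.0376 0.0373] rot [-25.43   0.91   0.07]
goal a=46 N=(-14,102) dxyz [0.0025 0.0534 0.0472] rot [-33.42   1.2    0.07]
```

```bash
python3 -m handwheel '[{"rotation":[-0.4,0,0],"xyz":[0,-0.003,0.001],"gripper":-1},{"rotation":[-2,0,0],"xyz":[0,0.002,0.003],"gripper":-1},{"rotation":[-2,0.1,0],"xyz":[0,0.002,0.003],"gripper":-1},{"rotation":[0,0,0],"xyz":[0,0,0],"gripper":-1}]'
python3 - <<'E'
from plan import *
cur(); goal(21,-7.5,131);goal(25.5,-8,124); goal(30,-8.5,117)
cv2.imwrite('pics/s10.png',capture('scene'))
crop('pics/s10.png','pics/s10c.png',230,80,160,120,5)
E
```

```text
time_s: 10.95
eef_pos: [0.5655, 0.1217, 0.2129]
eef_rot: [-2.179, -2.103, -0.166]
contact_force: [-0.1, -4.3, -3.3]
grip_width: 0.0184
t 10.95 N(bin mm) [ -5.3   0.8 139.4] rim [  7.1   0.9 180.6] yaw,a,roll [ 0.1 16.7 -0.1] F [-0.1 -4.3 -3.3] w 0.0184 q [-0.02  0.3   0.04  1.31  0.15  1.59] mid [0.5682 0.2279 0.1831]
goal a=21 N=(-7.5,131) dxyz [0.0008 0.0037 0.0045] rot [-4.26  0.21 -0.08]
goal a=25.5 N=(-8,124) dxyz [0.001  0.0105 0.0106] rot [-8.76  0.37 -0.08]
goal a=30 N=(-8.5,117) dxyz [0.0013 0.0184 0.0162] rot [-13.25   0.53  -0.08]
```

View pics/s10c.png

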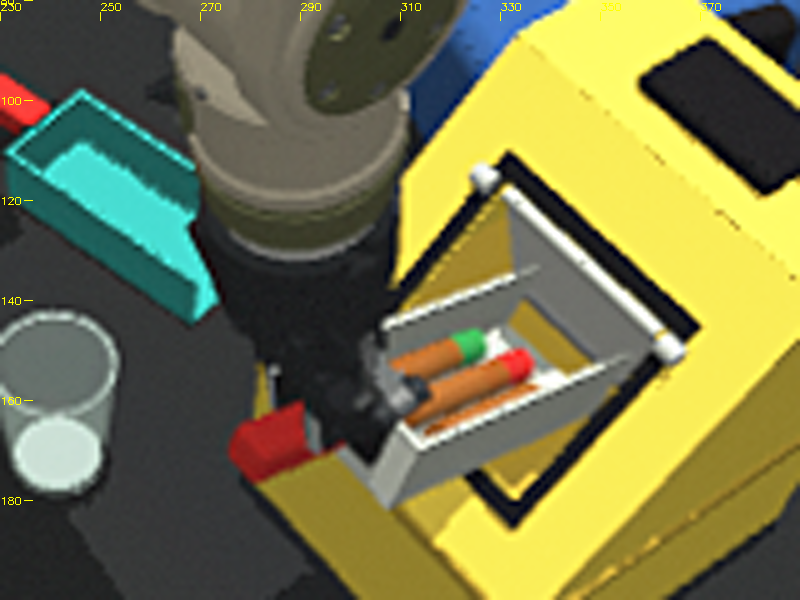

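```bash
python3 -m handwheel '[{"rotation":[-2.2,0.1,0],"xyz":[0,0.002,0.002],"gripper":-1},{"rotation":[-2.2,0.1,0],"xyz":[0,0.002,0.0025],"gripper":-1},{"rotation":[-2.2,0.1,0],"xyz":[0,0.003,0.003],"gripper":-1},{"rotation":[0,0,0],"xyz":[0,0,0],"gripper":-1}]'
python3 - <<'E'
from plan import *
cur(); goal(25.5,-8,124); goal(30,-8.5,117); goal(38,-10,110);goal(46,-14,102)
E
```

```text
time_s: 11.4
eef_pos: [0.5651, 0.1292, 0.2197]
eef_rot: [-2.238, -2.16, -0.04]
contact_force: [-1.1, -2.9, -2.4]
grip_width: 0.0183
t 11.4 N(bin mm) [ -7.4   1.8 126.6] rim [  9.6   1.8 166.1] yaw,a,roll [ 0.1 23.3  0.1] F [-1.1 -2.9 -2.4] w 0.0183 q [0.06 0.32 0.09 1.35 0.04 1.67] mid [0.5674 0.2314 0.1779]
goal a=25.5 N=(-8,124) dxyz [0.0015 0.003  0.0039] rot [-2.23 -0.01 -0.1 ]
goal a=30 N=(-8.5,117) dxyz [0.0018 0.0109 0.0094] rot [-6.73  0.15 -0.1 ]
goal a=38 N=(-10,110) dxyz [0.0024 0.0265 0.0229] rot [-14.73   0.44  -0.09]
goal a=46 N=(-14,102) dxyz [0.0029 0.0423 0.0328] rot [-22.72   0.72  -0.08]
```

```bash
python3 -m handwheel '[{"rotation":[-2.2,0,0],"xyz":[0.001,0.004,0.003],"gripper":-1},{"rotation":[-2.2,0.1,0],"xyz":[0.001,0.004,0.003],"gripper":-1},{"rotation":[-2.3,0.1,0],"xyz":[0,0.003,0.003],"gripper":-1},{"rotation":[0,0,0],"xyz":[0,0,0],"gripper":-1}]'
python3 - <<'E'
from plan import *
cur(); goal(38,-10,110);goal(46,-14,102)
cv2.imwrite('pics/s11.png',capture('scene'))
crop('pics/s11.png','pics/s11c.png',230,80,160,120,5)
cv2.imwrite('pics/w11.png',capture('wrist'))
E
```

```text
time_s: 11.8
eef_pos: [0.5668, 0.1401, 0.2282]
eef_rot: [2.224, 2.146, -0.09]
contact_force: [-0.5, -1.8, -2.9]
grip_width: 0.0186
t 11.8 N(bin mm) [ -8.3   0.5 116.3] rim [ 13.2   0.5 153.5] yaw,a,roll [ 0.2 29.9  0.1] F [-0.5 -1.8 -2.9] w 0.0186 q [ 0.15  0.35  0.16  1.4  -0.07  1.75] mid [0.569  0.2368 0.1748]
goal a=38 N=(-10,110) dxyz [0.0006 0.0155 0.0144] rot [-8.06  0.18 -0.09]
goal a=46 N=(-14,102) dxyz [0.0012 0.0313 0.0243] rot [-16.05   0.46  -0.08]
```

View pics/s11c.png

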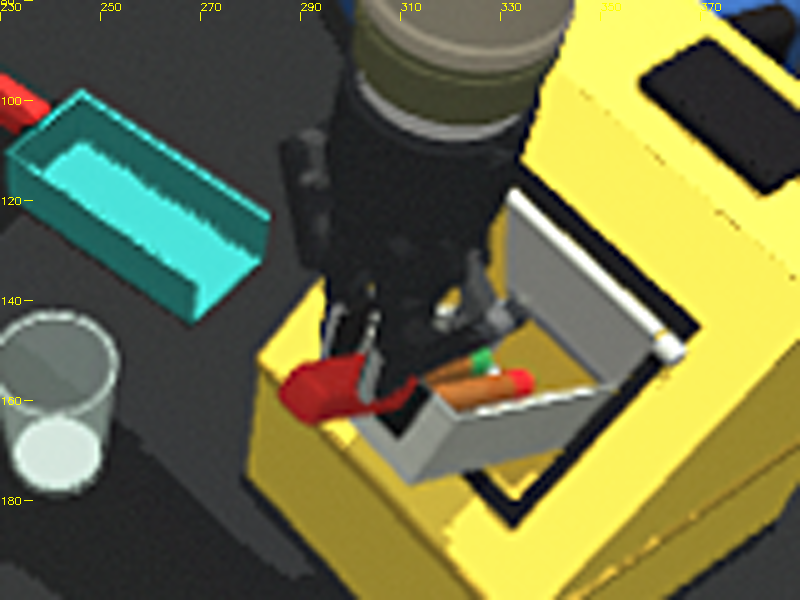

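View pics/w11.png

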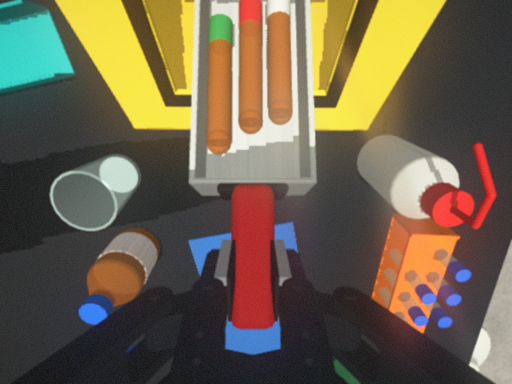

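```bash
python3 -m handwheel '[{"rotation":[-2,0.1,0],"xyz":[0,0.004,0.004],"gripper":-1},{"rotation":[-2,0,0],"xyz":[0.001,0.004,0.004],"gripper":-1},{"rotation":[-2,0.1,0],"xyz":[0,0.004,0.003],"gripper":-1},{"rotation":[-2,0,0],"xyz":[0,0.004,0.003],"gripper":-1},{"rotation":[0,0,0],"xyz":[0,0,0],"gripper":-1}]'
python3 - <<'E'
from plan import *
cur(); goal(46,-14,102)
cv2.imwrite('pics/w12.png',capture('wrist'))
E
```

```text
time_s: 12.4
eef_pos: [0.5679, 0.1556, 0.2421]
eef_rot: [2.149, 2.071, -0.237]
contact_force: [-0.4, -3.3, -2.2]
grip_width: 0.0184
t 12.4 N(bin mm) [ -9.9  -0.4 109.6] rim [ 16.5  -0.3 143.5] yaw,a,roll [ 0.1 38.   0. ] F [-0.4 -3.3 -2.2] w 0.0184 q [ 0.25  0.41  0.26  1.49 -0.21  1.86] mid [0.5699 0.2439 0.1758]
goal a=46 N=(-14,102) dxyz [0.0001 0.0158 0.0104] rot [-8.02  0.27 -0.05]
```

View pics/w12.png

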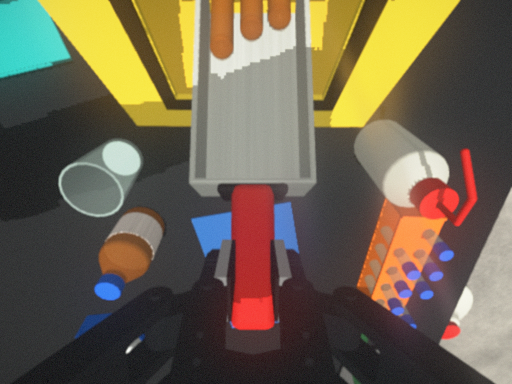

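```bash
python3 -m handwheel '[{"rotation":[-1,0,0],"xyz":[0,0.002,0.0015],"gripper":-1},{"rotation":[-1,0,0],"xyz":[0,0.002,0.0015],"gripper":-1},{"rotation":[0,0,0],"xyz":[0,0,0],"gripper":-1},{"rotation":[0,0,0],"xyz":[0,0,0],"gripper":-1}]'
python3 - <<'E'
from plan import *
cur(); goal(46,-14,102)
cv2.imwrite('pics/w13.png',capture('wrist'));cv2.imwrite('pics/s13.png',capture('scene'))
crop('pics/s13.png','pics/s13c.png',260,80,160,120,5)
E
```

```text
time_s: 12.85
eef_pos: [0.5682, 0.1591, 0.2456]
eef_rot: [2.128, 2.05, -0.27]
contact_force: [0.8, -1.8, -2.9]
grip_width: 0.0185
t 12.85 N(bin mm) [-11.3  -0.9 108.2] rim [ 16.4  -0.8 141.1] yaw,a,roll [-0.1 40.  -0.2] F [ 0.8 -1.8 -2.9] w 0.0185 q [ 0.27  0.42  0.28  1.51 -0.24  1.89] mid [0.5703 0.2449 0.1761]
goal a=46 N=(-14,102) dxyz [-0.0002  0.0123  0.0069] rot [-5.96  0.34 -0.02]
```

View pics/w13.png

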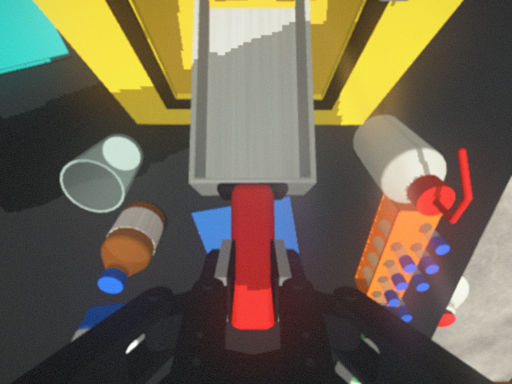

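View pics/s13c.png

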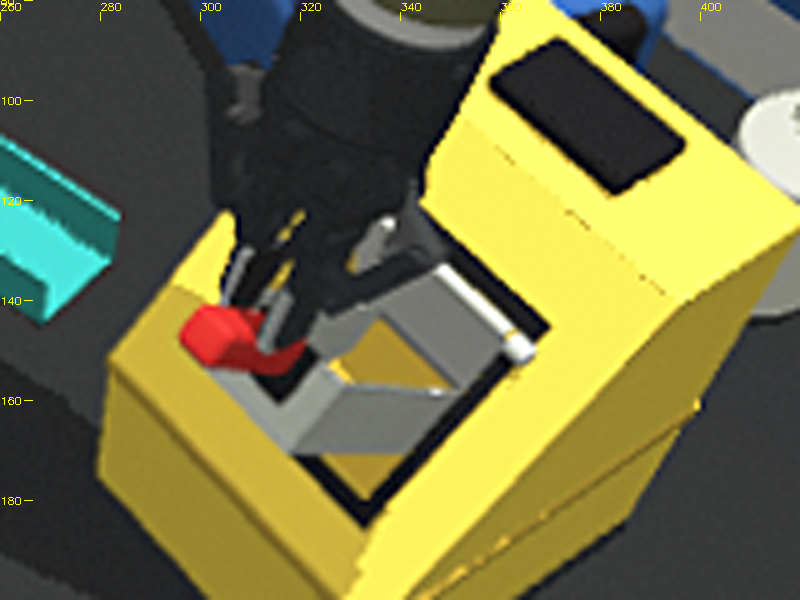

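```bash
python3 -m handwheel '[{"rotation":[-2,0,0],"xyz":[0,0.004,0.0025],"gripper":-1},{"rotation":[-2,0,0],"xyz":[0,0.004,0.0025],"gripper":-1},{"rotation":[0,0,0],"xyz":[0,0,0],"gripper":-1},{"rotation":[0,0,0],"xyz":[0,0,0],"gripper":-1},{"rotation":[0,0,0],"xyz":[0,0,0],"gripper":-1},{"rotation":[0,0,0],"xyz":[0,0,0],"gripper":-1},{"rotation":[0,0,0],"xyz":[0,0,0],"gripper":-1}]'
python3 - <<'E'
from plan import *
cur()
cv2.imwrite('pics/t14.png',capture('top'));cv2.imwrite('pics/s14.png',capture('scene'))
crop('pics/s14.png','pics/s14c.png',280,110,110,90,7)
crop('pics/t14.png','pics/t14c.png',60,110,150,110,5)
E
```

```text
time_s: 13.65
eef_pos: [0.5682, 0.1666, 0.2508]
eef_rot: [2.088, 2.009, -0.337]
contact_force: [-0.4, -2.4, -2.0]
grip_width: 0.0187
t 13.65 N(bin mm) [-13.7  -1.1 104.4] rim [ 16.2  -1.  135.4] yaw,a,roll [-0.3 44.  -0.4] F [-0.4 -2.4 -2. ] w 0.0187 q [ 0.32  0.46  0.34  1.56 -0.3   1.94] mid [0.5704 0.2474 0.1755]
```

View pics/s14c.png

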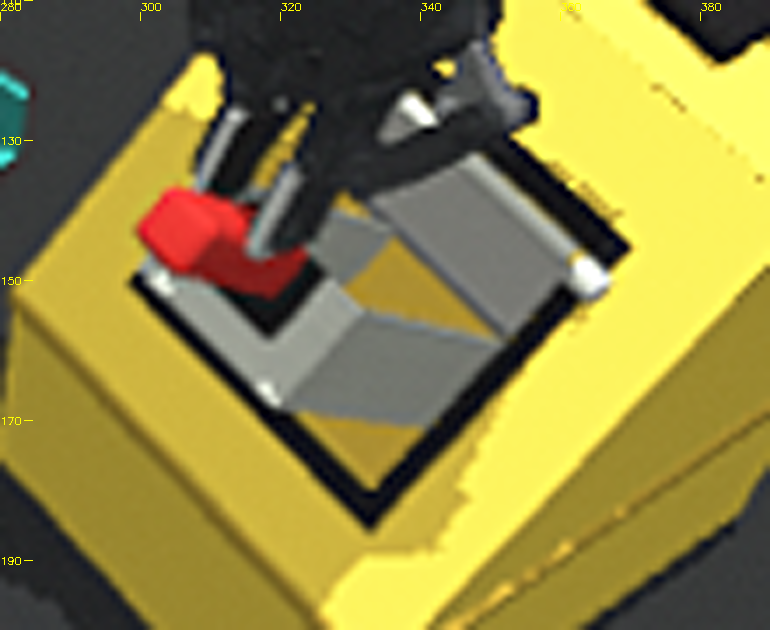

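View pics/t14c.png

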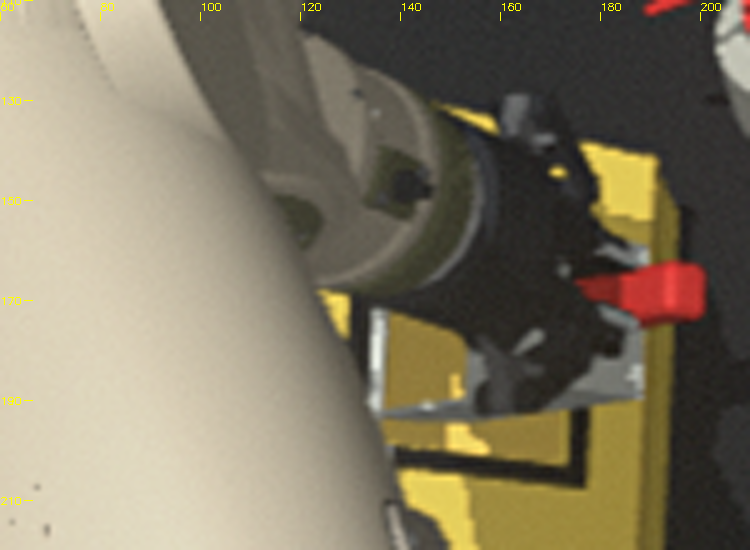

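Tubes gone from the pan (wrist view, pan empty). The flap is still held at the end of the hold. Now withdraw along the scoop axis.

```bash
python3 -m handwheel '[{"rotation":[0,0,0],"xyz":[0,-0.007,0.007],"gripper":-1},{"rotation":[0,0,0],"xyz":[0,-0.01,0.01],"gripper":-1},{"rotation":[0,0,0],"xyz":[0,-0.012,0.012],"gripper":-1},{"rotation":[0,0,0],"xyz":[0,-0.012,0.012],"gripper":-1},{"rotation":[0,0,0],"xyz":[0,-0.012,0.012],"gripper":-1},{"rotation":[0,0,0],"xyz":[0,-0.012,0.012],"gripper":-1},{"rotation":[0,0,0],"xyz":[0,-0.012,0.012],"gripper":-1},{"rotation":[0,0,0],"xyz":[0,-0.015,0.012],"gripper":-1},{"rotation":[0,0,0],"xyz":[0,-0.015,0.012],"gripper":-1},{"rotation":[0,0,0],"xyz":[0,-0.015,0.01],"gripper":-1}]'
python3 - <<'E'
from plan import *
cur()
E
```

```text
time_s: 14.75
eef_pos: [0.5683, 0.0438, 0.3629]
eef_rot: [2.088, 2.009, -0.336]
contact_force: [0.4, -0.5, -2.9]
grip_width: 0.0186
t 14.75 N(bin mm) [-136.4   -5.7  216.5] rim [-106.5   -5.6  247.4] yaw,a,roll [-0.3 44.  -0.4] F [ 0.4 -0.5 -2.9] w 0.0186 q [ 0.12  0.38  0.49  1.73 -0.32  1.73] mid [0.5705 0.1245 0.2876]
```

```bash
cat >> plan.py <<'E'
def place(yaw,a,mid):
    r,p=json.load(open('rel.json')); S=scoopR(yaw,a)
    s=state(); R=Rn.from_rotvec(s['eef_rot'])
    print('place dxyz',(np.array(mid)+S.apply(p)-s['eef_pos']).round(4),'rot',np.degrees((S*Rn.from_rotvec(r)*R.inv()).as_rotvec()).round(2))
E
python3 - <<'E'
from plan import *
place(87.9,0,[.575,-.08,.15]); place(101,0,[.578,-.12,.12])
cv2.imwrite('pics/s15.png',capture('scene'))
E
```

```text
place dxyz [ 0.0038 -0.2342 -0.2149] rot [44.01 -1.31  0.11]
place dxyz [ 0.0319 -0.272  -0.2449] rot [43.97  3.73 12.56]
```

View pics/s15.png

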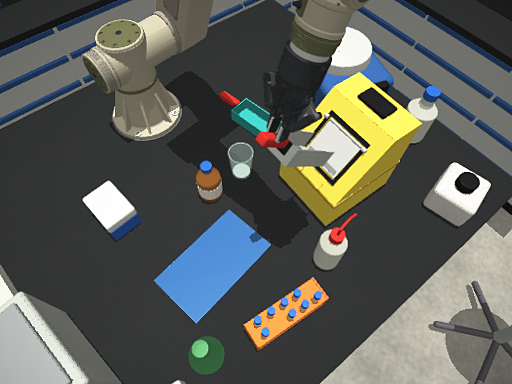

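```bash
python3 -m handwheel '[{"rotation":[3,0,0],"xyz":[0,-0.02,0],"gripper":-1},{"rotation":[4.5,0,0],"xyz":[0,-0.025,-0.01],"gripper":-1},{"rotation":[4.5,0,0],"xyz":[0,-0.025,-0.02],"gripper":-1},{"rotation":[4.5,0,0],"xyz":[0,-0.025,-0.025],"gripper":-1},{"rotation":[4.5,0,0],"xyz":[0,-0.025,-0.025],"gripper":-1},{"rotation":[4.5,0,0],"xyz":[0,-0.025,-0.025],"gripper":-1},{"rotation":[4.5,0,0],"xyz":[0,-0.025,-0.025],"gripper":-1},{"rotation":[4.5,0,0],"xyz":[0,-0.025,-0.025],"gripper":-1},{"rotation":[4.5,-0.5,0],"xyz":[0.002,-0.02,-0.025],"gripper":-1},{"rotation":[4.5,-0.5,0],"xyz":[0.002,-0.02,-0.02],"gripper":-1}]'
python3 - <<'E'
from plan import *
cur();place(101,0,[.578,-.12,.12])
E
```

```text
time_s: 15.8
eef_pos: [0.5719, -0.1918, 0.1606]
eef_rot: [-2.01, -1.946, -0.442]
contact_force: [0.1, 0.4, -1.2]
grip_width: 0.0181
t 15.8 N(bin mm) [-304.8  -16.3  139.7] rim [-304.5  -16.4  182.7] yaw,a,roll [0.3 0.4 0.2] F [ 0.1  0.4 -1.2] w 0.0181 q [-0.65  0.58  0.27  1.53  0.35  0.91] mid [ 0.5743 -0.0814  0.1617]
place dxyz [ 0.0283 -0.0364 -0.0425] rot [ 0.43 -0.15 12.82]
```

```bash
python3 -m handwheel '[{"rotation":[0,0,3],"xyz":[0.005,-0.007,-0.01],"gripper":-1},{"rotation":[0,0,4],"xyz":[0.008,-0.01,-0.01],"gripper":-1},{"rotation":[0,0,4],"xyz":[0.008,-0.01,-0.012],"gripper":-1},{"rotation":[0,0,2],"xyz":[0.007,-0.009,-0.01],"gripper":-1},{"rotation":[0,0,0],"xyz":[0,0,0],"gripper":-1},{"rotation":[0,0,0],"xyz":[0,0,0],"gripper":-1}]'
python3 - <<'E'
from plan import *
cur()
cv2.imwrite('pics/t16.png',capture('top'));cv2.imwrite('pics/s16.png',capture('scene'))
crop('pics/t16.png','pics/t16c.png',240,130,140,110,5)
crop('pics/s16.png','pics/s16c.png',140,170,150,120,5)
E
```

```text
time_s: 16.4
eef_pos: [0.6, -0.2262, 0.1191]
eef_rot: [-1.762, -2.141, -0.383]
contact_force: [-0.9, 0.7, -1.4]
grip_width: 0.0184
t 16.4 N(bin mm) [-343.5   -2.8   98. ] rim [-343.1   -2.9  141. ] yaw,a,roll [13.3  0.5  0.3] F [-0.9  0.7 -1.4] w 0.0184 q [-0.63  0.77  0.49  1.63  0.29  0.7 ] mid [ 0.5775 -0.1181  0.1202]
```

View pics/t16c.png

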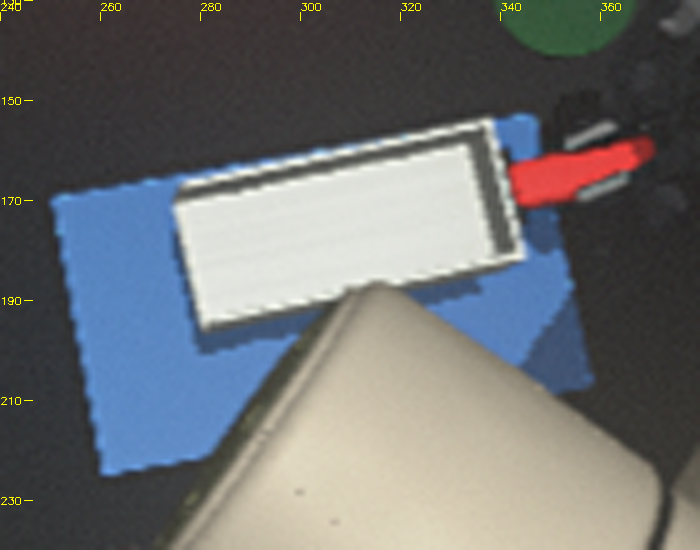

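View pics/s16c.png

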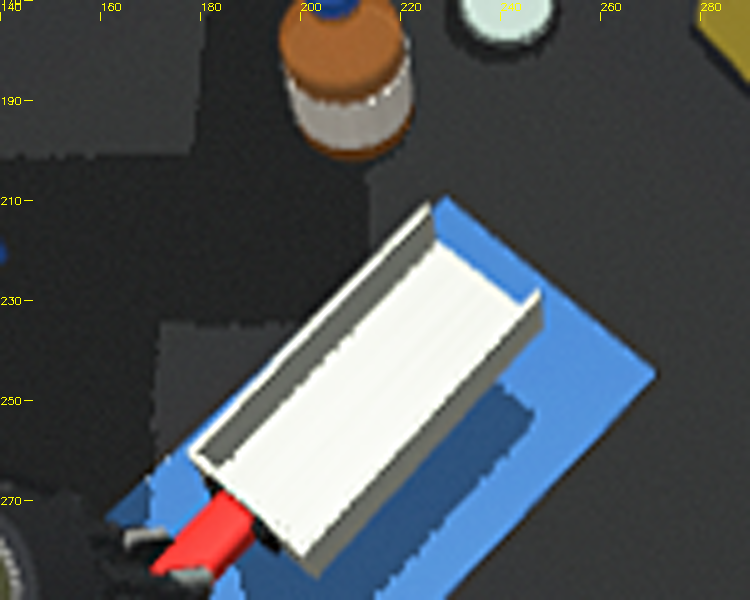

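```bash
python3 - <<'E'
from plan import *
S,mid=cur();b=.6
x=fitscoop({'top':[((80,-36,21.5),(275.6,167.2-b)),((80,36,21.5),(280.6,195.6-b)),((-80,-36,21.5),(338.4,154-b)),((-80,36,21.5),(344.4,181.4-b))],
'scene':[((80,36,21.5),(225.8,211-b)),((80,-36,21.5),(247.8,228.4-b)),((-80,36,21.5),(178.4,260.8-b)),((-80,-36,21.5),(202.4,282.4-b))]},mid,101,0)
saverel2(x);place(101,0,[.574,-.122,.0265])
E
```

```text
t 16.5 N(bin mm) [-343.3   -2.8   99.1] rim [-342.8   -2.9  142.1] yaw,a,roll [13.3  0.6  0.2] F [-0.9 -0.  -1.8] w 0.0181 q [-0.63  0.76  0.49  1.63  0.29  0.7 ] mid [ 0.5775 -0.1178  0.1214]
fit mid [ 0.5787 -0.1186  0.1215] yaw,a,roll [101.96  -1.94  -0.2 ]
[[-0.2, -0.1], [1.6, -0.5], [-1.6, -0.1], [-0.4, -0.1], [-0.4, 0.3], [0.7, 0.4], [-0.2, 0.3], [-0.9, -1.2]]
place dxyz [-0.0065 -0.0037 -0.0913] rot [-1.9  -0.39 -0.96]
```

```bash
python3 -m handwheel '[{"rotation":[-1,0,0],"xyz":[-0.003,-0.002,-0.015],"gripper":-1},{"rotation":[-0.8,0,0],"xyz":[-0.003,-0.001,-0.02],"gripper":-1},{"rotation":[0,0,0],"xyz":[0,0,-0.02],"gripper":-1},{"rotation":[0,0,0],"xyz":[0,0,-0.015],"gripper":-1},{"rotation":[0,0,0],"xyz":[0,0,-0.01],"gripper":-1},{"rotation":[0,0,0],"xyz":[0,0,-0.005],"gripper":-1},{"rotation":[0,0,0],"xyz":[0,0,0],"gripper":-1}]'
python3 -m handwheel '[{"rotation":[0,0,0],"xyz":[0,0,-0.003],"gripper":-1},{"rotation":[0,0,0],"xyz":[0,0,0],"gripper":-1}]'
python3 -c "
from plan import *
cur()"
```

```text
time_s: 17.2
eef_pos: [0.594, -0.2288, 0.0344]
eef_rot: [-1.778, -2.16, -0.351]
contact_force: [0.0, 0.3, -1.3]
grip_width: 0.0182
time_s: 17.4
eef_pos: [0.5945, -0.2292, 0.032]
eef_rot: [-1.779, -2.161, -0.352]
contact_force: [0.9, 0.0, -2.2]
grip_width: 0.0183
t 17.4 N(bin mm) [-347.6    2.6    8.4] rim [-347.6    2.3   51.4] yaw,a,roll [14.1 -0.2  0.4] F [ 0.9  0.  -2.2] w 0.0183 q [-0.63  0.78  0.32  1.42  0.26  0.71] mid [ 0.5731 -0.122   0.0296]
```

```bash
python3 -m handwheel '[{"rotation":[0,0,0],"xyz":[0,0,-0.003],"gripper":-1},{"rotation":[0,0,0],"xyz":[0,0,0],"gripper":-1}]'
python3 -m handwheel '[{"rotation":[0,0,0],"xyz":[0,0,-0.002],"gripper":-1},{"rotation":[0,0,0],"xyz":[0,0,0],"gripper":-1}]'
python3 -m handwheel '[{"rotation":[0,0,0],"xyz":[0,0,-0.002],"gripper":-1},{"rotation":[0,0,0],"xyz":[0,0,0],"gripper":-1}]'
```

```text
time_s: 17.6
eef_pos: [0.5942, -0.229, 0.0286]
eef_rot: [-1.778, -2.161, -0.351]
contact_force: [0.5, 0.2, -2.3]
grip_width: 0.0185
time_s: 17.8
eef_pos: [0.5941, -0.2289, 0.0265]
eef_rot: [-1.778, -2.16, -0.351]
contact_force: [-0.6, 0.5, -1.9]
grip_width: 0.0184
time_s: 18.0
eef_pos: [0.5941, -0.2289, 0.0244]
eef_rot: [-1.778, -2.16, -0.351]
contact_force: [0.7, 0.1, -1.7]
grip_width: 0.0186
```

```bash
python3 -m handwheel '[{"rotation":[0,0,0],"xyz":[0,0,-0.002],"gripper":-1},{"rotation":[0,0,0],"xyz":[0,0,0],"gripper":-1}]'
python3 -m handwheel '[{"rotation":[0,0,0],"xyz":[0,0,-0.0015],"gripper":-1},{"rotation":[0,0,0],"xyz":[0,0,0],"gripper":-1}]'
python3 -c "
from plan import *
cur()
cv2.imwrite('pics/s17.png',capture('scene'));crop('pics/s17.png','pics/s17c.png',140,190,150,120,5)"
```

```text
time_s: 18.2
eef_pos: [0.5941, -0.2289, 0.0224]
eef_rot: [-1.778, -2.16, -0.351]
contact_force: [-0.3, 0.6, -2.4]
grip_width: 0.0187
time_s: 18.4
eef_pos: [0.5941, -0.2289, 0.021]
eef_rot: [-1.778, -2.16, -0.351]
contact_force: [-0.3, 0.7, -1.6]
grip_width: 0.0187
t 18.4 N(bin mm) [-347.3    3.    -2.5] rim [-347.4    2.7   40.5] yaw,a,roll [14.1 -0.2  0.4] F [-0.3  0.7 -1.6] w 0.0187 q [-0.63  0.79  0.31  1.4   0.26  0.71] mid [ 0.5727 -0.1216  0.0187]
```

View pics/s17c.png

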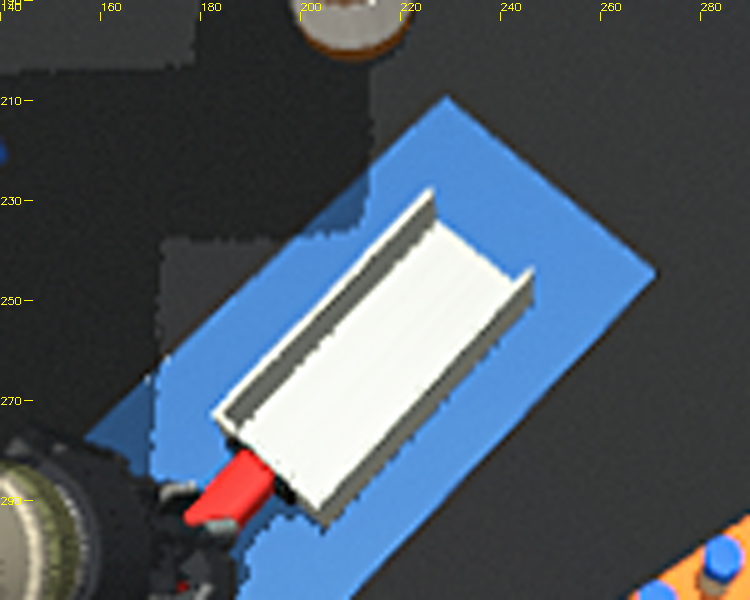

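```bash
for i in 1; do python3 -m handwheel '[{"rotation":[0,0,0],"xyz":[0,0,-0.0015],"gripper":-1},{"rotation":[0,0,0],"xyz":[0,0,0],"gripper":-1}]'; done
python3 -m handwheel '[{"rotation":[0,0,0],"xyz":[0,0,-0.0015],"gripper":-1},{"rotation":[0,0,0],"xyz":[0,0,0],"gripper":-1}]'
```

```text
time_s: 18.65
eef_pos: [0.5943, -0.2292, 0.0198]
eef_rot: [-1.779, -2.161, -0.352]
contact_force: [-0.8, -1.6, -1.1]
grip_width: 0.0185
time_s: 18.85
eef_pos: [0.5945, -0.2296, 0.0187]
eef_rot: [-1.779, -2.161, -0.352]
contact_force: [-1.2, -2.3, 2.6]
grip_width: 0.0181
```

```bash
python3 -m handwheel '[{"rotation":[0,0,0],"xyz":[0,0,-0.0005],"gripper":-0.4},{"rotation":[0,0,0],"xyz":[0,0,0],"gripper":-0.2},{"rotation":[0,0,0],"xyz":[0,0,0],"gripper":0.2},{"rotation":[0,0,0],"xyz":[0,0,0],"gripper":0.6},{"rotation":[0,0,0],"xyz":[0,0,0],"gripper":1},{"rotation":[0,0,0],"xyz":[0,0,0],"gripper":1},{"rotation":[0,0,0],"xyz":[0,0,0],"gripper":1},{"rotation":[0,0,0],"xyz":[0,0,0],"gripper":1}]'
python3 -c "
from plan import *
cv2.imwrite('pics/w18.png',capture('wrist'))"
```

```text
time_s: 19.65
eef_pos: [0.5942, -0.229, 0.0177]
eef_rot: [-1.778, -2.16, -0.351]
contact_force: [0.4, 0.1, 0.4]
grip_width: 0.0851
```

View pics/w18.png

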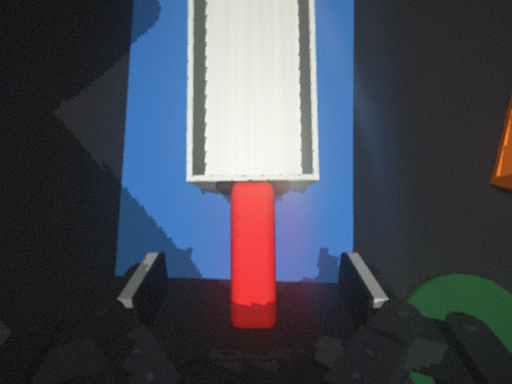

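Released. Retreat back along the tool axis, then up.

```bash
python3 -m handwheel '[{"rotation":[0,0,0],"xyz":[0.002,-0.007,0.02],"gripper":1},{"rotation":[0,0,0],"xyz":[0.002,-0.01,0.03],"gripper":1},{"rotation":[0,0,0],"xyz":[0.002,-0.01,0.03],"gripper":1},{"rotation":[0,0,0],"xyz":[0,0,0.04],"gripper":1},{"rotation":[0,0,0],"xyz":[0,0,0.05],"gripper":1},{"rotation":[0,0,0],"xyz":[-0.04,-0.02,0.05],"gripper":1},{"rotation":[0,0,0],"xyz":[-0.05,-0.02,0.05],"gripper":1},{"rotation":[0,0,0],"xyz":[-0.04,0,0.03],"gripper":1},{"rotation":[0,0,0],"xyz":[0,0,0],"gripper":1},{"rotation":[0,0,0],"xyz":[0,0,0],"gripper":1}]'
python3 -c "
from plan import *
cv2.imwrite('pics/s19.png',capture('scene'));cv2.imwrite('pics/t19.png',capture('top'))
crop('pics/s19.png','pics/s19c.png',150,190,130,125,5);crop('pics/s19.png','pics/s19b.png',270,65,150,160,4)"
```

```text
time_s: 20.7
eef_pos: [0.4962, -0.2852, 0.2904]
eef_rot: [-1.782, -2.162, -0.352]
contact_force: [0.7, 0.6, 0.9]
grip_width: 0.0854
```

View pics/s19c.png

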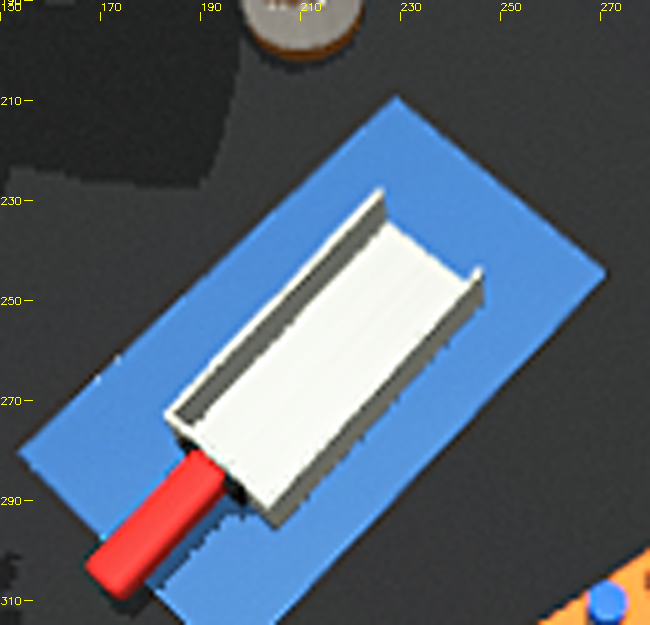

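View pics/s19b.png

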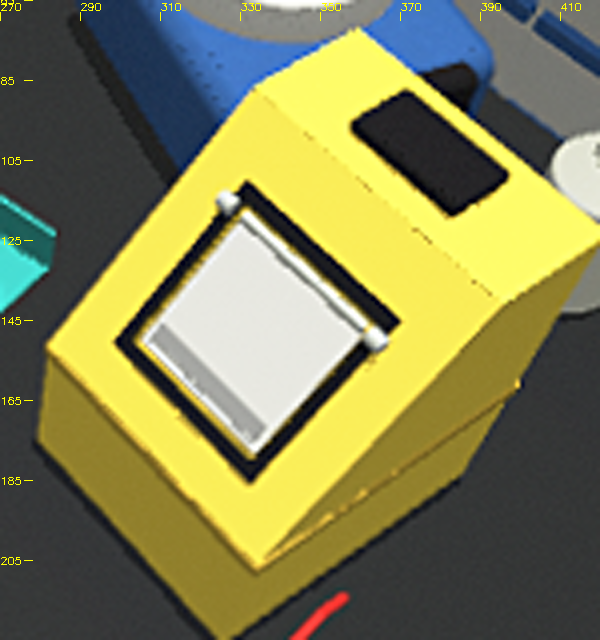

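View pics/t19.png

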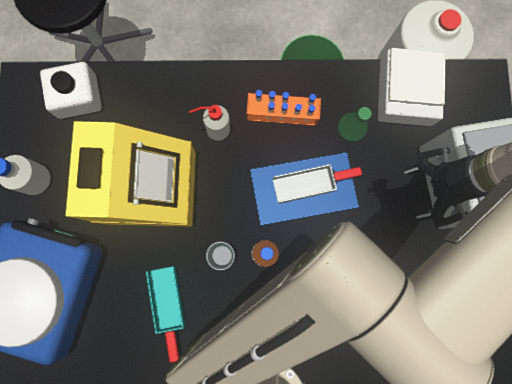

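The flap looks as it did at the start (shut). The scoop lies flat on the mat, empty, and the bystanders are at their original pixels. Handing in.

```bash
python3 -c "
from rig import *
print(finish_job())"
```

```text
the job is handed in; nothing more can be done
None
```

The three tubes are in the bin and the scoop is back, empty, on the blue mat. I handed the job in at about 21 s of the 54 s allowed.

- **Flap:** I pushed it open with the nose until the force jumped from 6 to 11 N, which I took as its stop. I then tipped the scoop to about 44°, and 2–4 N still showed at the wrist while the tubes slid down. The flap's angle was never read directly; I judged it from this force, the worked-out geometry and the pictures.
- **Finish:** I drew the scoop out, laid it on the mat, let go and backed the arm clear.
- **Last pictures:** The flap looks the same as at the start (shut). The scoop lies flat and right way up near the mat's centre, and the other objects are where they stood. The gripper's force reading was near zero.

**Checks that disagreed or fell short**
- **Sag:** The scoop sagged about 4° in the grip when lifted. I refitted its pose from the pictures and allowed for it.
- **Stop position:** The stop came about 3 mm further in than I had worked out, and I shifted the tipping moves to match. One pose fit at the stop had large errors, so I ignored it.
- **Grip width:** It read 18 mm on the 24 mm handle, though the hold was firm.
- **Tubes:** I could not see them inside the bin. That they are there rests on the empty pan and on none lying on the bench.

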